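# Put the wash pump back in service: load, tension, zero the counter, run

## Robot

A 6-joint arm with a two-finger parallel gripper is mounted at the origin on the work surface. World frame = base frame: x ahead of the robot, y to its left, z up, the work surface at z = 0. Lengths are in m, angles in rad, forces in N, time in s.
With the tool pointing down it reaches from about 0.225 to 0.875 m from the base axis. Payload 3.4 kg.
Tool frame: the origin (TCP) lies on the centre line of the jaws, within the pads' length; the fingertips stand 19 mm ahead of it and the grasp point (between the pads) is the TCP; z points along the fingers, y is the direction in which the jaws open and shut (so a half turn about z gives the same grasp; the last joint's range is limited). The gripper opens to 85 mm and grips with 20 to 120 N. Pads are 22 mm wide; open, the fingers measure 114 mm over their backs; the gripper's body (76 mm by 85 mm) begins 54 mm behind the grasp point. The pads swing forward as they close: fully open they stand 13 mm farther back than shut.
Start: joints at [1.193, 0.276, 1.505, -0, 1.361, -0.121], TCP at [0.146, 0.556, 0.25] pointing down, gripper open.
Joint ranges: [-2.89, 2.89], [-0.75, 2.08], [0.22, 2.7], [-1.18, 4.32], [0.11, 2.71], [-2.7, 2.7]. Speed limits (rad/s): [2.57, 2.57, 3.14, 3.14, 3.14, 3.14].

## Interface

Orientations are given as a unit quaternion [w, x, y, z].
In Python, from rig import monitor, eyes, manip, models gives the robot as it stands.
- The arm moves only by the tool send_rows, never from a script. Its argument "deltas" is a list of rows, each an object with "dp": the shift along the world's x, y, z each as a share of 0.12 m, from -1 to 1, a list of three; "rotation": the turn, a rotation vector about the world's x, y, z each as a share of 0.5 rad, from -1 to 1, a list of three. In form: [{"dp": [dx, dy, dz], "rotation": [rx, ry, rz]}, ...]. A call has 1 to 12 rows; each row is the pose to reach, as a shift and turn from the pose commanded when the call began; what a row does not reach only later rows make up. A row lasts 1/12 s, in which the tool goes at most 41.7 mm and 7.16 degrees, less where a joint would pass 70% of its speed; a pose out of reach is approached as far as the arm can. A call with a number of a shift or a turn outside -1 to 1 is refused whole. A call with a gripper value outside its range is refused whole. "fingers" is the closure, from -1 (fully open) to 1 (shut), set as the call begins (left out, the last holds). The fingers move at their own pace and stop on an object; "grip_force" is the grip in N (left out, the last holds). Time passes only in rows, so rows that repeat a pose let the fingers close. It gives the time, the measured TCP pose, the force and the opening at its end, in the units of the state.
- monitor.get_state(): the state, without advancing time (a new reading comes with each control period).
- eyes.get_image(name): name is "side" or "top" or "wrist"; returns a dict with "color" (420x560x3 uint8, red, green, blue), "depth" (420x560 float32, m along the optical axis (not along the pixel's ray), 0 where there is no reading), "mtx" (3x3 intrinsics, pixels), "rvec" (rotation vector, rad) and "tvec" (3), from world to camera coordinates, as OpenCV has them. Camera axes: x right, y down, z forward; pixel columns grow to the right and rows downward; lengths in m; the calibration is good to about 2 mm. A picture is of the moment at which its call begins.
- manip.sign_off(): hands the job in, once; it reports no verdict.
Trained networks look in a picture, given as the dict that the camera call returned (one of the last four; its "shot" number tells which), for a name from the list of things; names that differ only in an ending like _2 or _b are one class to them, and where a whole thing is asked for, a point or a joint stands for the part that bears it (a point fixed in the world has none). Each returns a list of dicts, best first, with "score" (0 to 1); they miss things now and then, are a little off and sometimes report something else, mostly with a low value. They report only what shows in the picture. A call takes as long as a camera call. They do not tell look-alikes from the thing itself.
- models.find_in(name, picture): "box" ([left, top, right, bottom] in pixels, round what is visible of it).
The state is a dict: "clock": time; "qpos": joint angles; "qd": joint speeds; "effort": joint torques, N m; "position": TCP position; "ee_rot": TCP orientation; "contact_force": force on the tool from outside, world axes, zero at the start; "moment": the same for the moment, N m; "width": finger opening in m.
Only numpy, scipy, OpenCV 4.12 (cv2) and the standard library are available. Lean on these libraries where they do the work, as an engineer would, in place of code of your own. Each camera call takes 0.05 s, during which the arm holds its last target.

## Task

Get the wash pump ready again: set the loose roller cartridge gently down into the pump's cradle so that it sits flat on the bottom, then wind the pump's ratchet knob clockwise until the sprung pawl holds it at the third tooth, where the knob's pointer faces the small stud when you let go. Then turn the knob on the sloped counter anticlockwise, all the way back to its zero stop, and last push the run lever over to its far position. Do not drop the cartridge, and leave the other things on the bench where they are.

Things in the scene. Friction and masses are not known exactly. Their poses are not given: they have to be found in the camera images.
- cartridge_mid (a point): Roller cartridge: a loose grey plastic block with a black band and a round roller face on top, 38 mm (its x) by 60 mm (its y) by 50 mm high, 0.11 to 0.22 kg, standing upright on the bench. The point is its centre, 25 mm above its underside. A half turn about z makes no difference. Good to grip across its 38 mm (along its x).
- cradle_seat (a point): Centre of the cradle's floor, on the deck of the white pump housing (180 by 240 mm, 60 mm high). Aluminium frame round a pocket 44 mm (x) by 66 mm (y), walls 12 mm high, 6 mm thick, open above; the cartridge goes in with its 38 mm along x, 3 mm of play all round. z up, x to the pump's back, y towards the ratchet knob (115 mm along +y, 10 mm along -x).
- shoe_face (a point): Pressure shoe beside the cradle, an aluminium block 22 mm wide, 14 to 40 mm above the deck; the point is the middle of its face. Slack, it stands 43 mm from the seat's centre along the seat's +y; the ratchet moves it towards the cartridge, 12 mm by the third tooth. Fingers that hold the cartridge across its 38 mm clear it.
- tension_grip (a point): Middle of the black bar grip of the pump's ratchet knob, 105 mm above the bench, on the upright shaft (point z up). Bar 42 mm long (along the point's x; pointer nose and white line at the +x end), 14 mm wide (y), 42 mm high (21 mm above and below the point). Under it a hub 34 mm across and, its top 27 mm below the point, the steel ratchet wheel, 64 mm across.
- tension (a joint): Ratchet knob angle, rad: starts at 0 (slack), grows clockwise from above. A spring turns it back (0.04 N m slack, 0.1 N m at the third tooth). The pawl catches at 0.419 (first tooth), 0.838 (second), 1.257 (third: pointer at the stud), 1.676 (fourth). Let go between 1.29 and 1.65 it springs back to 1.257 and stays. It cannot be turned back past a caught tooth.
- pawl (a joint): Angle of the small dark steel pawl beside the ratchet wheel (on its far, +x, side), rad: about 0 when it lies in a tooth gap, about 0.085 on a tooth's crest. It is sprung against the wheel and works by itself.
- index_stud (a point): Top of the small steel stud (8 mm thick, 14 mm high) on the pump's deck, 48 mm from the ratchet knob's shaft on the side away from the cradle; the knob's pointer faces it at the third tooth.
- reset_grip (a point): On the shaft of the counter's reset knob, 33 mm out from the sloped face (150 by 150 mm, middle about 82 mm above the bench). Its z is the shaft, out of the face, leaning 28 degrees from vertical to the robot's side. Black bar grip 42 mm long (point x; pointer and white line at +x), 14 mm wide (y), from 23 mm below to 13 mm above the point; a disc 44 mm across, its top 21 mm below.
- reset (a joint): Reset knob angle, rad: 0 at its zero stop (pointer against the steel pin by the long tick at the left as seen from the robot), growing clockwise looking onto the face, up to 2.6. Starts between 1.2 and 2.4, turns with a steady friction of 0.04 N m, stays where it is left, hard stop at 0.
- run_tip (a point): Centre of the black ball (26 mm across) on the end of the run lever, about 83 mm above the bench, 70 mm from the lever's hinge (22 mm above the bench) on a white block 70 by 50 mm. It starts leaning to the robot's side. At joint angle 0 the point's axes are the block's: x to the back, the way to push, z up. The ball travels 67 mm along that x, rising 9 mm midway.
- run (a joint): Angle of the run lever, rad: 0 leaning 0.5 rad to the robot's side (off), 1.0 leaning 0.5 rad to the far side (run). It stays where it is left; friction about 0.06 N m (1 N at the ball).
- timer: Bystander: small white timer, 30 by 30 by 26 mm high; origin at its underside.
- reagent: Bystander: white plastic bottle, 52 mm across, 100 mm high; origin at its underside.
- jar: Bystander: clear jar with a lid, 60 mm across, 60 mm high; origin at its underside.
- tips: Bystander: open compartment box, 70 by 110 by 50 mm high; origin at its underside.
- beaker: Bystander: clear beaker, 64 mm across, 85 mm high; origin at its underside.
- block: Bystander: aluminium block, 60 by 100 by 35 mm high; origin at its underside.
- weight: Bystander: steel cylinder, 40 mm across, 30 mm high; origin at its underside.
Things that resemble listed ones, but are neither listed nor needed, are in the scene too. Of the things like the part that bears cartridge_mid, leave any that is blue, turquoise or yellow; of the rest the smaller one is meant.

How it is judged:
By the outcome, as a careful person would: the job done as asked, in the order asked, and still so for the second after the job is handed in, with the robot touching nothing.
It also fails if it takes over 72 s, if anything falls off the work surface, if the arm or the gripper's body presses on something with over 40 N, if the wrist force passes 120 N, or if a joint passes its speed limit or range.

## Working session

There is one attempt and no reset: what is moved stays moved. The work goes in short steps, Python scripts to look and compute and a tool call to move; the robot and the scene stay as the last step left them, time stands still between calls to the robot, and variables do not carry over. Pictures are saved under pics/ and viewed, and the job is handed in when it is done.

Besides the shell and the picture viewer there is one more tool, called after "Request:" as name(argument=value, ...), one argument or row to a line, values as JSON. send_rows: Moves the arm, as the interface text tells. Its arguments: {"type":"object","properties":{"deltas":{"type":"array","items":{"type":"object","properties":{"dp":{"type":"array","items":{"type":"number"}},"rotation":{"type":"array","items":{"type":"number"}}}}},"fingers":{"type":"number"},"grip_force":{"type":"number"}},"required":["deltas"]}

```bash
ls; mkdir -p pics; cat > h.py <<'E'
import numpy as np, cv2
from rig import monitor, eyes, manip, models
def cam(p):
    R,_=cv2.Rodrigues(np.array(p["rvec"],float)); return R,np.array(p["tvec"],float).ravel(),np.array(p["mtx"],float)
def world(p):
    R,t,K=cam(p); d=p["depth"]; h,w=d.shape
    u,v=np.meshgrid(np.arange(w),np.arange(h))
    c=np.stack([(u-K[0,2])/K[0,0]*d,(v-K[1,2])/K[1,1]*d,d],-1)
    return (c-t)@R
def proj(p,X):
    R,t,K=cam(p); X=np.atleast_2d(X); c=X@R.T+t; q=c@K.T; return q[:,:2]/q[:,2:]
def save(p,n,box=None,s=1):
    im=p["color"][:,:,::-1]
    if box: im=im[box[1]:box[3],box[0]:box[2]]
    if s!=1: im=cv2.resize(im,None,fx=s,fy=s,interpolation=cv2.INTER_CUBIC)
    cv2.imwrite("pics/"+n+".png",im)
E
python3 - <<'E'
from h import *
import pickle
s=monitor.get_state(); print({k:np.round(v,3) for k,v in s.items()})
for n in ["side","top","wrist"]:
    p=eyes.get_image(n); save(p,n+"0"); pickle.dump(p,open(n+"0.pkl","wb"))
    R,t,K=cam(p); print(n,-R.T@t,R[2],K[0,0])
    for nm in ["cartridge_mid","cradle_seat","shoe_face","tension_grip","pawl","index_stud","reset_grip","run_tip","timer","reagent","jar","tips","beaker","block","weight"]:
        try:
            print(n,nm,[(np.round(r["box"]).astype(int).tolist(),round(r["score"],2)) for r in models.find_in(nm,p)])
        except Exception as e: print(nm,e)
E
```

```text
pics
{'clock': np.float64(0.0), 'qpos': array([ 1.193,  0.277,  1.506, -0.   ,  1.361, -0.121]), 'qd': array([-0.002, -0.   , -0.   ,  0.001, -0.001,  0.001]), 'effort': array([-1.0000e-03, -4.1677e+01, -2.4581e+01, -0.0000e+00,  1.1000e-02,
        0.0000e+00]), 'position': array([0.146, 0.556, 0.249]), 'ee_rot': array([-0.   ,  0.128,  0.992, -0.001]), 'contact_force': array([ 0.105,  0.649, -0.067]), 'moment': array([-0.024, -0.012, -0.001]), 'width': np.float64(0.085)}
side [ 0.44567376 -0.76182066  0.93501023] [ 0.11154867  0.68431113 -0.7206075 ] 518.0495956692209
side cartridge_mid [([193, 157, 211, 184], 0.93), ([208, 184, 232, 223], 0.91), ([172, 229, 207, 262], 0.85), ([168, 265, 219, 309], 0.82), ([224, 225, 251, 259], 0.78), ([362, 226, 392, 264], 0.72), ([388, 269, 425, 313], 0.34)]
side cradle_seat [([271, 270, 373, 397], 0.59)]
side shoe_face [([309, 306, 320, 325], 0.59)]
side tension_grip [([292, 275, 322, 308], 0.94), ([272, 273, 373, 397], 0.25)]
side pawl [([270, 271, 373, 397], 0.7), ([321, 287, 342, 300], 0.55)]
side index_stud [([270, 270, 372, 397], 0.74), ([3
[... 1289 characters left out ...]
ar [([292, 124, 312, 152], 0.7)]
top tips [([181, 114, 226, 145], 0.82)]
top beaker [([342, 117, 365, 138], 0.75), ([278, 172, 289, 192], 0.5), ([320, 162, 409, 237], 0.39)]
top block [([140, 257, 174, 279], 0.68), ([267, 204, 280, 218], 0.39)]
top weight [([389, 270, 408, 284], 0.69)]
wrist [0.06657601 0.57762982 0.37354313] [ 0.308569   -0.08114078 -0.94773485] 333.9202091349591
wrist cartridge_mid [([74, 410, 100, 420], 0.78)]
wrist cradle_seat []
wrist shoe_face []
wrist tension_grip []
wrist pawl []
wrist index_stud []
wrist reset_grip []
wrist run_tip []
wrist timer []
wrist reagent []
wrist jar []
wrist tips []
wrist beaker []
wrist block [([154, 341, 216, 398], 0.59)]
wrist weight []
```

View pics/side0.png

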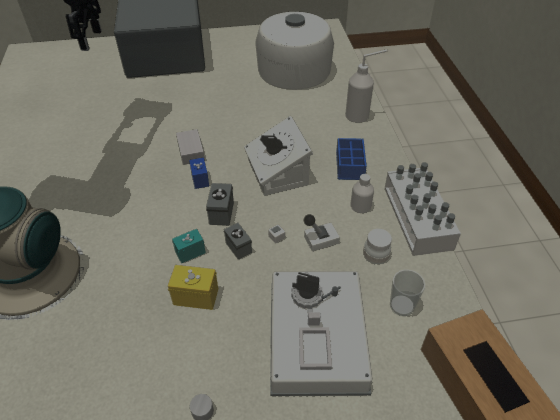

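View pics/top0.png

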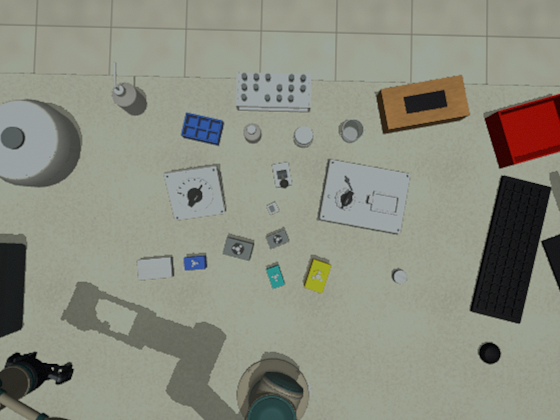

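View pics/wrist0.png

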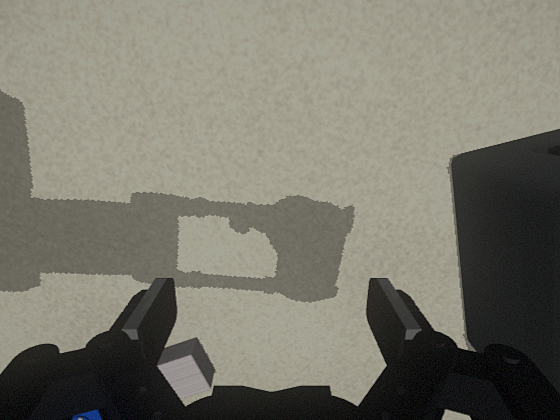

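The look-alikes in the top view are: grey (239,246), grey (278,238), blue (195,263), turquoise (276,276) and yellow (318,275). The two greys are the only valid candidates. (278,238) looks smaller, so I'll check it in close crops.

```bash
python3 - <<'E'
from h import *
import pickle
t=pickle.load(open("top0.pkl","rb")); s=pickle.load(open("side0.pkl","rb"))
save(t,"c1",[215,215,305,265],8); save(t,"c2",[310,150,420,240],7); save(t,"c3",[155,155,300,225],5)
save(s,"c4",[260,260,390,400],5); save(s,"c5",[190,120,330,265],5)
for nm,p,boxes in [("top",t,dict(small=(262,228,292,252),big=(222,232,258,262))),("side",s,dict(small=(222,222,254,260),big=(205,181,236,226)))]:
    W=world(p)
    for k,b in boxes.items():
        P=W[b[1]:b[3],b[0]:b[2]].reshape(-1,3)
        for lo,hi in [(0.012,0.1),(0.035,.1)]:
            Q=P[(P[:,2]>lo)&(P[:,2]<hi)]
            z=np.percentile(Q[:,2],[50,95,100])
            top=Q[Q[:,2]>0.04].astype(np.float32)
            print(nm,k,lo,len(Q),z.round(4),Q.mean(0).round(4),cv2.minAreaRect(Q[:,:2].astype(np.float32)*1000))
E
```

```text
top small 0.012 273 [0.0507 0.056  0.0611] [ 0.4621 -0.0008  0.0507] ((457.0374450683594, -2.9022254943847656), (49.43626022338867, 60.28591537475586), 23.314115524291992)
top small 0.035 272 [0.0507 0.056  0.0611] [ 0.4621 -0.0007  0.0508] ((462.0572204589844, -0.7710685729980469), (38.293357849121094, 60.07217025756836), 24.11561393737793)
top big 0.012 504 [0.0666 0.0733 0.0781] [0.4322 0.1118 0.0657] ((431.7252197265625, 112.98534393310547), (79.70964050292969, 50.3981819152832), 76.92101287841797)
top big 0.035 494 [0.0667 0.0733 0.0781] [0.432  0.1122 0.0665] ((431.7252197265625, 112.98534393310547), (79.70964050292969, 50.3981819152832), 76.92101287841797)
side small 0.012 636 [0.0498 0.0546 0.0581] [ 0.4606 -0.0116  0.0425] ((451.8028564453125, 17.56983184814453), (40.10810470581055, 112.6755599975586), 23.60630989074707)
side small 0.035 467 [0.0514 0.055  0.0581] [ 0.461  -0.0095  0.0498] ((461.4756164550781, -4.563549041748047), (40.10810470581055, 64.3662109375), 23.60630989074707)
side big 0.012 963 [0.0655 0.0716 0.0747] [0.4303 0.0959 0.0546] ((430.7821350097656, 118.84563446044922), (194.01727294921875, 66.57936096191406), 89.70220947265625)
side big 0.035 770 [0.0671 0.0719 0.0747] [0.4307 0.0978 0.0625] ((429.8218994140625, 87.22749328613281), (129.21324157714844, 64.3544692993164), 87.86035919189453)
```

View pics/c1.png

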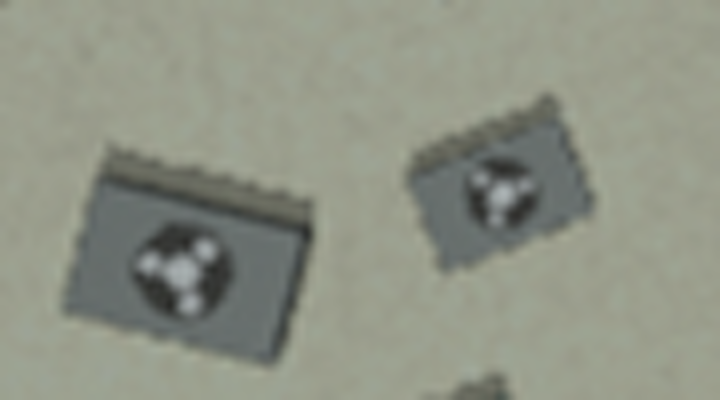

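View pics/c2.png

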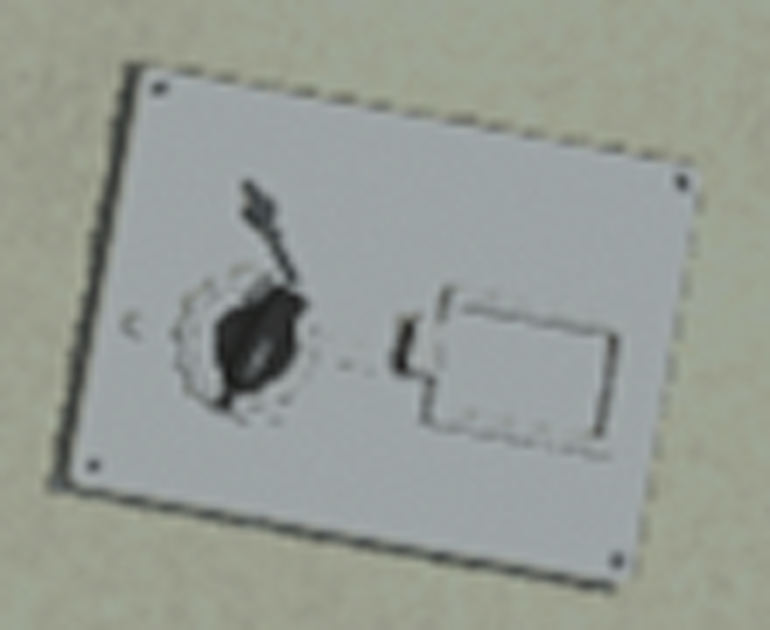

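View pics/c3.png

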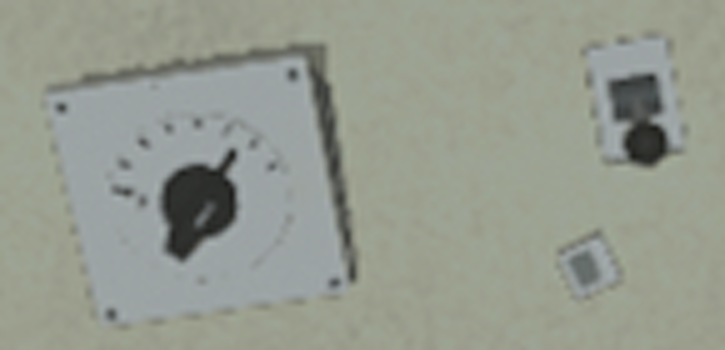

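View pics/c4.png

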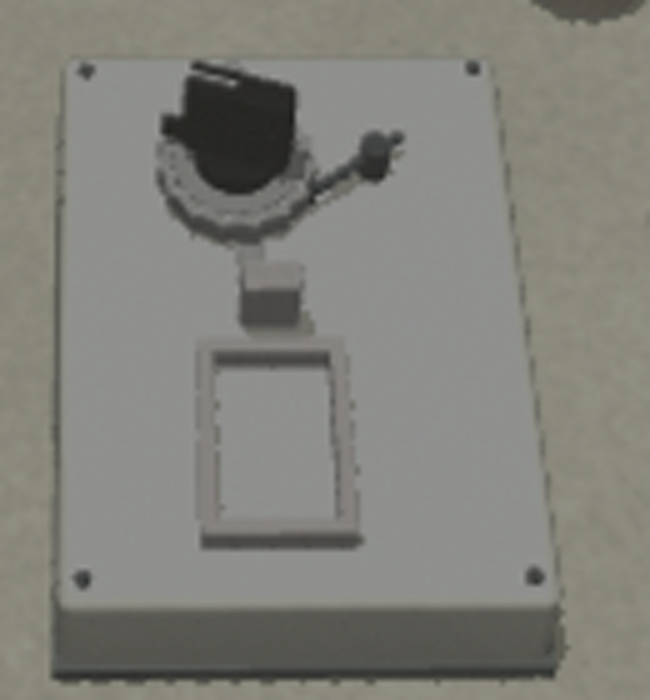

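View pics/c5.png

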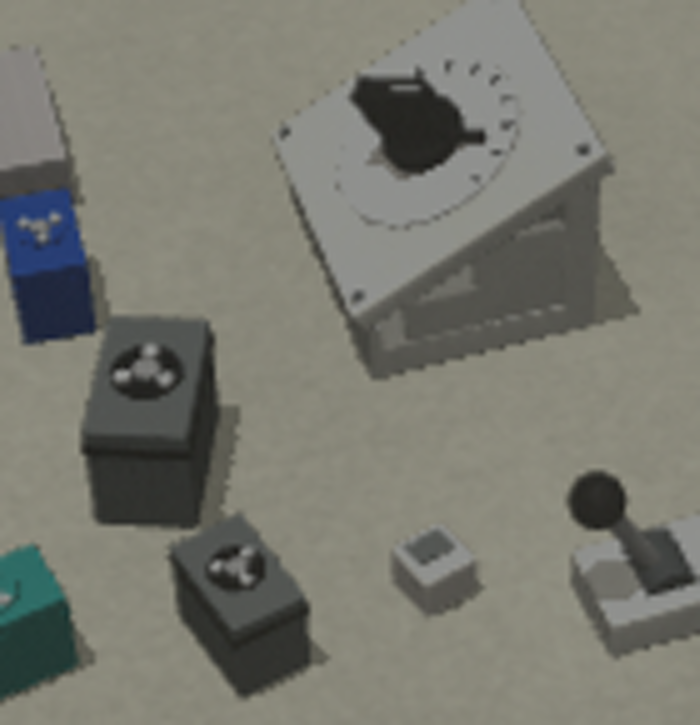

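The smaller grey (38×60×50) at top (278,238) / side (238,240) is confirmed as the target. The other grey measures 50×80×66. Next I'll measure the pump, counter and lever.

```bash
python3 - <<'E'
from h import *
import pickle
t=pickle.load(open("top0.pkl","rb")); s=pickle.load(open("side0.pkl","rb"))
for nm,p,b in [("top",t,(310,150,420,245)),("side",s,(262,262,385,400))]:
    W=world(p); P=W[b[1]:b[3],b[0]:b[2]].reshape(-1,3)
    D=P[(P[:,2]>.054)&(P[:,2]<.064)]; r=cv2.minAreaRect(D[:,:2].astype(np.float32)*1000); print(nm,"deck",r,np.median(D[:,2]))
    A=P[(P[:,2]>.0665)&(P[:,2]<.079)]; print("frame+",len(A), cv2.minAreaRect(A[:,:2].astype(np.float32)*1000))
    K=P[P[:,2]>.11]; print("knobtop",len(K),K.mean(0),cv2.minAreaRect(K[:,:2].astype(np.float32)*1000),np.percentile(P[:,2],99.5))
    S=P[(P[:,2]>.093)&(P[:,2]<.105)]; print("shoe",len(S),S.mean(0))
for nm,p,b in [("top",t,(160,160,230,225)),("side",s,(244,118,314,194))]:
    W=world(p); P=W[b[1]:b[3],b[0]:b[2]].reshape(-1,3)
    Q=P[(P[:,2]>.045)]
    # plane RANSAC
    rng=np.random.default_rng(0);best=None
    for _ in range(500):
        a=Q[rng.choice(len(Q),3,False)];n=np.cross(a[1]-a[0],a[2]-a[0]);n/=np.linalg.norm(n)+1e-12
        m=abs((Q-a[0])@n)<.002
        if best is None or m.sum()>best.sum(): best=m
    c=Q[best].mean(0);n=np.linalg.svd(Q[best]-c)[2][2];n*=np.sign(n[2])
    h=(Q-c)@n; print(nm,"plane",c,n,np.degrees(np.arccos(n[2])),best.sum())
    F=Q[abs(h)<.003]; ex=np.cross([0,1,0],n) ; ex/=np.linalg.norm(ex); ey=np.cross(n,ex)
    ex=np.array([n[0],n[1],0]);ex/=np.linalg.norm(ex);ey=np.cross([0,0,1],ex);ex=np.cross(ey,n)
    uv=np.c_[(F-c)@ex,(F-c)@ey]; r=cv2.minAreaRect((uv*1000).astype(np.float32)); print(r, c+ex*r[0][0]/1000+ey*r[0][1]/1000)
    for lo,hi in [(.038,.06),(.008,.018)]:
        G=Q[(h>lo)&(h<hi)]; uv=np.c_[(G-c)@ex,(G-c)@ey]; print("h",lo,len(G),G.mean(0),cv2.minAreaRect((uv*1000).astype(np.float32)),ex,ey)
for nm,p,b in [("top",t,(270,160,295,195)),("side",s,(298,208,342,250))]:
    W=world(p); P=W[b[1]:b[3],b[0]:b[2]].reshape(-1,3)
    B=P[P[:,2]>.07]; print("ball",len(B),B.mean(0),B.max(0))
    M=P[(P[:,2]>.015)&(P[:,2]<.05)]; print("blk",len(M),M.mean(0),cv2.minAreaRect(M[:,:2].astype(np.float32)*1000),np.median(M[:,2]))
E
```

```text
top deck ((593.1913452148438, -252.02191162109375), (239.7704315185547, 180.926025390625), 81.09819030761719) 0.05988624888961326
frame+ 512 ((592.658447265625, -249.3009490966797), (226.725830078125, 173.51995849609375), 81.7348861694336)
knobtop 121 [ 0.55353909 -0.13603412  0.57820398] ((534.8487548828125, -113.58785247802734), (29.820281982421875, 223.82122802734375), 30.68985366821289) 0.12856884039449287
shoe 52 [ 0.58004604 -0.23790429  0.09860913]
side deck ((592.523681640625, -254.91595458984375), (242.5465087890625, 180.60435485839844), 81.11194610595703) 0.0615936507150265
frame+ 844 ((595.3796997070312, -251.593505859375), (125.96691131591797, 211.12506103515625), 0.12114723026752472)
knobtop 303 [ 0.55149512 -0.32313098  0.30039717] ((524.68359375, -477.00299072265625), (589.7446899414062, 40.69398498535156), 78.44303894042969) 0.12962267742327943
shoe 186 [ 0.57962451 -0.23487857  0.09978969]
top plane [0.58892574 0.23887059 0.08426425] [-0.47263867 -0.07845341  0.87775723] 28.627008351369042 1051
((2.3534164428710938, -1.0469131469726562), (152.2775421142578, 149.91273
[... 1026 characters left out ...]
75 0.09412595] ((1.1981773376464844, -3.3400230407714844), (42.42024230957031, 35.787261962890625), 3.572802782058716) [-0.87019698 -0.15929909 -0.46624138] [ 0.18006865 -0.98365404  0.        ]
ball 68 [ 0.61143969 -0.01468317  0.20074483] [ 0.63225857 -0.00305503  1.56861705]
blk 330 [ 0.65813154 -0.00774058  0.02719111] ((654.6683349609375, -8.654109954833984), (70.38309478759766, 49.81061935424805), 11.102815628051758) 0.026321494883730857
ball 116 [ 0.61286651 -0.05493918  0.12740117] [ 0.63510264 -0.00773623  0.93501023]
blk 581 [ 0.65230939 -0.01794874  0.02735782] ((653.609619140625, -13.086288452148438), (70.3759994506836, 53.59818649291992), 11.919116973876953) 0.026790076071670728
```

Request:
send_rows(
  deltas=[
    {"dp": [0.17,-0.3,0],"rotation": [0,0,-0.12]},
    {"dp": [0.34,-0.6,0],"rotation": [0,0,-0.24]},
    {"dp": [0.527,-0.928,0],"rotation": [0,0,-0.36]},
  ],
  fingers=-1,
  grip_force=35,
)

```text
clock: 2.65
position: [0.2077, 0.447, 0.25]
ee_rot: [0.0, 0.217, 0.976, -0.0]
contact_force: [0.5, -0.7, 0.7]
width: 0.0851
```

Request:
send_rows(
  deltas=[
    {"dp": [0.17,-0.31,0],"rotation": [0,0,-0.12]},
    {"dp": [0.35,-0.62,0],"rotation": [0,0,-0.24]},
    {"dp": [0.527,-0.928,0],"rotation": [0,0,-0.36]},
  ],
)

```text
clock: 2.9
position: [0.2696, 0.3376, 0.2505]
ee_rot: [0.0, 0.304, 0.953, 0.0]
contact_force: [1.2, -0.2, 0.4]
width: 0.0857
```

Request:
send_rows(
  deltas=[
    {"dp": [0.17,-0.31,0],"rotation": [0,0,-0.12]},
    {"dp": [0.35,-0.62,0],"rotation": [0,0,-0.24]},
    {"dp": [0.527,-0.928,0],"rotation": [0,0,-0.36]},
  ],
)

```text
clock: 3.15
position: [0.3314, 0.2288, 0.2507]
ee_rot: [0.0, 0.389, 0.921, 0.0]
contact_force: [0.8, 0.0, 0.1]
width: 0.0858
```

Request:
send_rows(
  deltas=[
    {"dp": [0.17,-0.31,0],"rotation": [0,0,-0.12]},
    {"dp": [0.35,-0.62,0],"rotation": [0,0,-0.24]},
    {"dp": [0.527,-0.928,0],"rotation": [0,0,-0.36]},
    {"dp": [0.527,-0.928,0],"rotation": [0,0,-0.36]},
  ],
)

```text
clock: 3.48
position: [0.3979, 0.1134, 0.2507]
ee_rot: [0.003, 0.473, 0.881, -0.001]
contact_force: [0.5, 0.2, 0.1]
width: 0.0854
```

Request:
send_rows(
  deltas=[
    {"dp": [0.17,-0.31,-0.1],"rotation": [0,0,-0.12]},
    {"dp": [0.35,-0.62,-0.2],"rotation": [0,0,-0.24]},
    {"dp": [0.53,-0.95,-0.3],"rotation": [0,0,-0.36]},
    {"dp": [0.53,-0.95,-0.4],"rotation": [0,0,-0.36]},
    {"dp": [0.53,-0.95,-0.4],"rotation": [0,0,-0.36]},
  ],
)

```text
clock: 3.9
position: [0.4578, 0.0031, 0.2]
ee_rot: [-0.002, 0.548, 0.836, -0.001]
contact_force: [-0.8, -0.1, -1.2]
width: 0.0854
```

```bash
python3 - <<'E'
from h import *
import pickle
st=monitor.get_state(); print(st["position"],st["ee_rot"],st["qpos"].round(3) if hasattr(st["qpos"],"round") else st["qpos"])
p=eyes.get_image("wrist"); save(p,"w1"); pickle.dump(p,open("w1.pkl","wb"))
W=world(p); P=W.reshape(-1,3); m=(p["depth"].ravel()>0.02)&(np.hypot(P[:,0]-.462,P[:,1]+.002)<.06)&(P[:,2]>.03)&(P[:,2]<.07)
Q=P[m]; print(len(Q),np.percentile(Q[:,2],[5,50,95]),cv2.minAreaRect(Q[(Q[:,2]>.045)][:,:2].astype(np.float32)*1000))
E
```

```text
[0.45781969 0.00310757 0.20000126] [-0.00157397  0.54816236  0.83636975 -0.00109643] [-1.450e-01  1.380e-01  1.820e+00 -1.000e-03  1.187e+00 -5.550e-01]
3059 [0.04462153 0.04982175 0.05253018] ((462.2458801269531, -1.6508026123046875), (38.03173065185547, 59.76774215698242), 24.064268112182617)
```

View pics/w1.png

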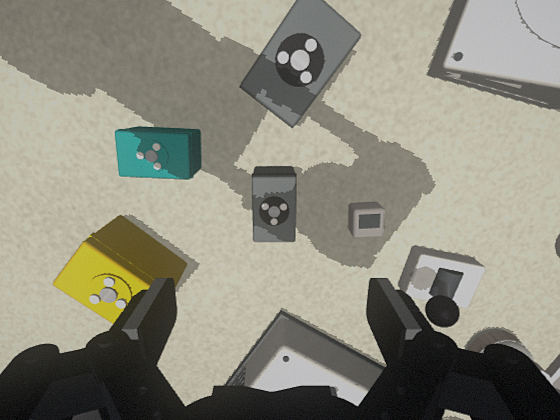

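Request:
send_rows(
  deltas=[
    {"dp": [0.04,-0.04,-0.25],"rotation": [0,0,0.02]},
    {"dp": [0.04,-0.04,-0.5],"rotation": [0,0,0.02]},
    {"dp": [0.04,-0.04,-0.75],"rotation": [0,0,0.02]},
    {"dp": [0.04,-0.04,-1],"rotation": [0,0,0.02]},
  ],
)

```text
clock: 4.28
position: [0.4626, 0.0019, 0.0824]
ee_rot: [0.001, 0.542, 0.841, 0.001]
contact_force: [-0.6, 0.1, -0.0]
width: 0.0854
```

Request:
send_rows(
  deltas=[
    {"dp": [0,0,-0.15],"rotation": [0,0,0]},
    {"dp": [0,0,-0.3],"rotation": [0,0,0]},
    {"dp": [0,0,-0.35],"rotation": [0,0,0]},
    {"dp": [0,0,-0.35],"rotation": [0,0,0]},
  ],
)

```text
clock: 4.62
position: [0.4614, 0.0017, 0.0398]
ee_rot: [-0.001, 0.542, 0.841, -0.0]
contact_force: [0.0, -0.9, 0.1]
width: 0.0852
```

Request:
send_rows(
  deltas=[
    {"dp": [0.007,-0.028,-0.015],"rotation": [0,0,0]},
    {"dp": [0.007,-0.028,-0.015],"rotation": [0,0,0]},
  ],
)

```text
clock: 4.78
position: [0.4646, -0.003, 0.0397]
ee_rot: [0.001, 0.542, 0.84, 0.001]
contact_force: [-0.0, 0.2, 0.2]
width: 0.0856
```

Request:
send_rows(
  deltas=[
    {"dp": [0,0,0],"rotation": [0,0,0]},
    {"dp": [0,0,0],"rotation": [0,0,0]},
    {"dp": [0,0,0],"rotation": [0,0,0]},
    {"dp": [0,0,0],"rotation": [0,0,0]},
    {"dp": [0,0,0],"rotation": [0,0,0]},
    {"dp": [0,0,0],"rotation": [0,0,0]},
    {"dp": [0,0,0],"rotation": [0,0,0]},
    {"dp": [0,0,0],"rotation": [0,0,0]},
  ],
  fingers=1,
)

```text
clock: 5.45
position: [0.4637, -0.0031, 0.0391]
ee_rot: [0.0, 0.542, 0.84, 0.0]
contact_force: [-0.8, -0.6, 6.0]
width: 0.0376
```

Request:
send_rows(
  deltas=[
    {"dp": [0,0,0.2],"rotation": [0,0,0]},
    {"dp": [0,0,0.5],"rotation": [0,0,0]},
    {"dp": [0,0,0.8],"rotation": [0,0,0]},
    {"dp": [0,0,1],"rotation": [0,0,0]},
  ],
)

```text
clock: 5.78
position: [0.464, -0.003, 0.161]
ee_rot: [0.001, 0.543, 0.84, 0.001]
contact_force: [1.6, 0.5, -2.0]
width: 0.0375
```

```bash
python3 - <<'E'
from h import *
import pickle
t=pickle.load(open("top0.pkl","rb")); s=pickle.load(open("side0.pkl","rb"))
for nm,p,b in [("top",t,(310,150,420,245)),("side",s,(262,262,385,400))]:
    W=world(p); P=W[b[1]:b[3],b[0]:b[2]].reshape(-1,3); P=P[p["depth"][b[1]:b[3],b[0]:b[2]].ravel()>.1]
    ang=np.radians(81.1); ey=np.array([np.cos(ang),np.sin(ang)]); ex=np.array([ey[1],-ey[0]]); c=np.array([.593,-.252])
    a=(P[:,:2]-c)@ex; bb=(P[:,:2]-c)@ey
    A=(P[:,2]>.0665)&(P[:,2]<.076)
    F=A&(bb<.0)
    for q in (F,):
        X=np.c_[a,bb][q]*1000; print(nm,len(X),np.percentile(X,[0,2,98,100],0).round(1).tolist(),cv2.minAreaRect(X.astype(np.float32)))
    K=P[(P[:,2]>.112)&(P[:,2]<.14)]; print("knobtop",len(K),K.mean(0),cv2.minAreaRect(K[:,:2].astype(np.float32)*1000))
    R=P[(P[:,2]>.069)&(P[:,2]<.082)&(bb>0.02)]; r=np.c_[(R[:,:2]-c)@ex,(R[:,:2]-c)@ey]*1000; print("wheel",len(r),r.min(0),r.max(0))
    S=(P[:,2]>.094)&(P[:,2]<.105)&(bb<.02); X=np.c_[a,bb][S]*1000; print("shoe",X.mean(0),X.min(0),X.max(0))
    for v in range(45,-116,-8):
        pass
    # grid height map of frame
    g={}
    for x0 in range(-60,60,6):
        print(x0," ".join("%3d"%(1000*np.median(P[(abs(a*1000-x0)<3)&(abs(bb*1000-y0)<3),2]) if ((abs(a*1000-x0)<3)&(abs(bb*1000-y0)<3)).any() else -1) for y0 in range(-110,116,6)))
E
```

```text
top 247 [[-87.3, -110.2], [-59.5, -103.1], [78.7, -5.7], [86.8, -2.5]] ((-0.269012451171875, -56.384422302246094), (174.05535888671875, 107.70361328125), 0.020284786820411682)
knobtop 81 [ 0.58230794 -0.19399351  0.12510123] ((582.6768798828125, -194.75904846191406), (13.836470603942871, 42.10546875), 61.81343460083008)
wheel 235 [-49.50850837  24.82642132] [ 46.64099203 115.73175471]
shoe [ -9.16455218 -10.64833505] [-20.3067556  -16.60794519] [ 2.04365714 -4.39523104]
-60  59  60  62  60  62  63  61  60  58  59  61  58  59  59  59  62  61  60  58  60  62  62  61  62  57  56  58  59  63  62  59  60  58  60  60  54  62  59
-54  59  59  63  57  66  58  58  62  61  59  58  58  60  61  58  61  59  60  61  58  59  56  57  60  63  60  61  59  61  59  60  58  59  60  58  60  64  59
-48  58  63  66  61  61  62  59  61  63  60  60  60  59  60  62  62  56  62  60  61  60  62  59  58  59  65  70  69  74  85  60  58  62  58  61  62  60  58
-42  61  58  60  56  58  61  62  61  58  57  65  60  62  58  58  59  57  57  62  61  59  61  62  61  62  76  79  76  93  88  78  62  62  60  59  58  62  60
-
[... 5370 characters left out ...]
  61  61  61  61  62  61  61  60  62  66  75  63  62  62  60  61  60  62  61  61
36  62  62  61  62  61  61  60  61  61  61  61  62  61  62  61  61  62  61  60  61  62  62  61  61  62  61  61  70  80  78  -1  63  61  62  63  62  61  62
42  62  61  62  61  61  63  61  60  62  62  63  62  62  62  61  61  63  61  61  62  61  61  62  61  61  62  60  62  70  75  -1  61  62  61  60  61  62  61
48  62  62  62  62  63  62  60  62  61  61  62  62  62  62  61  62  62  61  61  62  61  61  62  61  61  62  62  63  62  63  62  62  60  62  60  62  62  61
54  61  61  61  62  63  61  61  61  62  62  62  62  60  62  62  62  61  61  61  62  62  62  62  61  62  62  62  62  61  62  60  61  61  62  62  62  61  60
```

Request:
send_rows(
  deltas=[
    {"dp": [0.05,-0.15,0.15],"rotation": [0,0,-0.1]},
    {"dp": [0.15,-0.4,0.4],"rotation": [0,0,-0.2]},
    {"dp": [0.22,-0.63,0.6],"rotation": [0,0,-0.3]},
    {"dp": [0.306,-0.858,0.74],"rotation": [0,0,-0.386]},
  ],
)

```text
clock: 6.12
position: [0.5007, -0.1072, 0.2497]
ee_rot: [0.001, 0.622, 0.783, 0.0]
contact_force: [1.3, -0.1, -1.7]
width: 0.0371
```

Request:
send_rows(
  deltas=[
    {"dp": [0.08,-0.21,0],"rotation": [0,0,-0.1]},
    {"dp": [0.15,-0.42,0],"rotation": [0,0,-0.2]},
    {"dp": [0.22,-0.63,0],"rotation": [0,0,-0.3]},
    {"dp": [0.306,-0.858,0],"rotation": [0,0,-0.386]},
  ],
)

```text
clock: 6.45
position: [0.5363, -0.2096, 0.2467]
ee_rot: [-0.001, 0.694, 0.72, -0.0]
contact_force: [-0.5, 0.2, -1.4]
width: 0.0375
```

Request:
send_rows(
  deltas=[
    {"dp": [0.08,-0.21,0],"rotation": [0,0,-0.1]},
    {"dp": [0.15,-0.42,0],"rotation": [0,0,-0.2]},
    {"dp": [0.22,-0.63,0],"rotation": [0,0,-0.3]},
    {"dp": [0.28,-0.78,0],"rotation": [0,0,-0.386]},
    {"dp": [0.306,-0.858,0],"rotation": [0,0,-0.386]},
    {"dp": [0.306,-0.858,0],"rotation": [0,0,-0.386]},
  ],
)

```text
clock: 6.95
position: [0.5737, -0.3137, 0.2458]
ee_rot: [-0.0, 0.76, 0.65, -0.0]
contact_force: [0.0, 0.9, -2.0]
width: 0.0374
```

```bash
python3 - <<'E'
from h import *
import pickle
st=monitor.get_state(); print(st["position"],st["ee_rot"],np.round(st["qpos"],3))
for n in ["wrist","side"]:
    p=eyes.get_image(n); save(p,n+"2"); pickle.dump(p,open(n+"2.pkl","wb"))
E
```

```text
[ 0.57366963 -0.31371426  0.24584581] [-4.98897997e-04  7.60001094e-01  6.49921500e-01 -3.63095225e-04] [-0.607  0.398  1.33  -0.     1.414 -0.451]
```

View pics/wrist2.png

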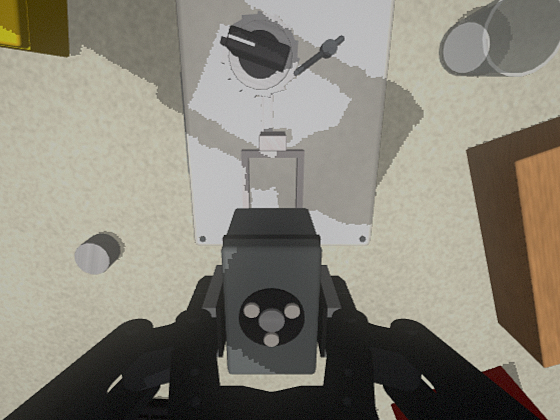

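View pics/side2.png

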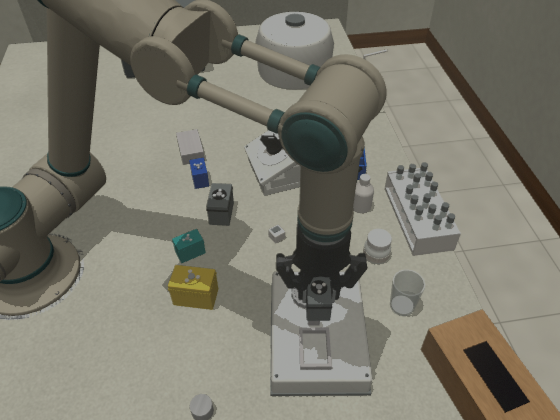

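The wrist view shows the cartridge upright in the jaws, with the cradle's far end and the shoe visible beyond it at about (272,170). I'll measure both in that one picture.

```bash
python3 - <<'E'
from h import *
import pickle
p=pickle.load(open("wrist2.pkl","rb")); W=world(p); v=p["depth"]>.05
ang=np.radians(81.1); ey=np.array([np.cos(ang),np.sin(ang)]); ex=np.array([ey[1],-ey[0]])
P=W[v]; 
T=np.array([.5737,-.3137]); 
C=P[(np.hypot(*(P[:,:2]-T).T)<.05)]; 
top=C[(C[:,2]>.252)&(C[:,2]<.264)]
print("z hist",np.histogram(C[:,2],bins=np.arange(.18,.3,.005)))
m=v.copy(); m[:, :222]=0; m[:,325:]=0; m[:205]=0; m[380:]=0
C=W[m]; top=C[(C[:,2]>.248)&(C[:,2]<.268)]; X=np.c_[(top[:,:2]-T)@ex,(top[:,:2]-T)@ey]*1000
print("carttop",np.median(top[:,2]),np.percentile(X,[1,50,99],0),cv2.minAreaRect(X.astype(np.float32)))
# rim of the deck/frame, box 
m=v.copy(); m[245:]=0; m[:,180:][...]; Q=W[m]
c=np.array([.5932,-.2520]); ab=np.c_[(Q[:,:2]-c)@ex,(Q[:,:2]-c)@ey]*1000
D=(Q[:,2]>.054)&(Q[:,2]<.066)&(abs(ab[:,0])<120)&(abs(ab[:,1])<140); print("deck z",np.median(Q[D,2]))
for y0 in range(-85,120,15):
    s=D&(abs(ab[:,1]-y0)<4); 
    if s.any(): print(y0,ab[s,0].min().round(1),ab[s,0].max().round(1))
F=(Q[:,2]>.068)&(Q[:,2]<.078)&(abs(ab[:,0]+10)<40)&(ab[:,1]<-18)
print("frame",F.sum(),np.percentile(ab[F],[1,99],0))
for y0 in range(-66,-20,4):
    s=F&(abs(ab[:,1]-y0)<2)
    if s.sum()>3: print(y0,ab[s,0].min().round(1),ab[s,0].max().round(1),s.sum())
for x0 in range(-30,14,6):
    s=F&(abs(ab[:,0]-x0)<3)
    if s.sum()>3: print("x",x0,np.percentile(ab[s,1],[2,98]).round(1))
K=(Q[:,2]>.118)&(Q[:,2]<.132); print("knob",cv2.minAreaRect(ab[K].astype(np.float32)))
E
```

```text
z hist (array([    0,     0,     0,     0,     0,    99,   232,   251,   280,
         289,   404,   569,   645,   864,  1118, 12353,   819,   821,
        1180,  1792,  5370,  2352,  2148]), array([0.18 , 0.185, 0.19 , 0.195, 0.2  , 0.205, 0.21 , 0.215, 0.22 ,
       0.225, 0.23 , 0.235, 0.24 , 0.245, 0.25 , 0.255, 0.26 , 0.265,
       0.27 , 0.275, 0.28 , 0.285, 0.29 , 0.295]))
carttop 0.2565198930143794 [[-18.89375399 -26.97665955]
 [  0.0874781    7.46954284]
 [ 19.10379525  31.75011501]] ((0.5056266784667969, 1.6784400939941406), (61.31980514526367, 41.78770446777344), 89.65270233154297)
deck z 0.05967283196305597
-85 -88.2 90.8
-70 -88.6 90.2
-55 -88.3 91.1
-40 -88.5 91.1
-25 -88.4 90.7
-10 -88.4 90.6
5 -88.3 90.8
20 -88.6 90.8
35 -88.6 90.7
50 -88.5 90.8
65 -88.3 90.2
80 -88.5 91.1
95 -88.3 90.8
frame 1127 [[-36.63340018 -75.13760813]
 [ 19.04083045 -23.24904735]]
-66 -36.2 18.5 49
-62 -36.1 19.2 52
-58 -36.8 19.2 60
-54 -36.9 19.0 61
-50 -36.7 18.9 56
-46 -36.6 18.8 62
-42 -36.4 18.8 63
-38 -36.3 18.6 57
-34 -36.2 18.4 67
-30 -36.1 19.2 108
-26 -36.8 19.1 309
-22 -36.8 18.9 71
x -30 [-74.6 -23.3]
x -24 [-28.9 -23.3]
x -18 [-28.8 -23.3]
x -12 [-28.7 -23.2]
x -6 [-28.8 -23.2]
x 0 [-28.7 -23.3]
x 6 [-28.8 -23.2]
x 12 [-74.7 -23.3]
knob ((-18.934505462646484, 52.890419006347656), (14.144688606262207, 41.948875427246094), 71.86875915527344)
```

Request:
send_rows(
  deltas=[
    {"dp": [0.005,-0.005,-0.15],"rotation": [0,0,0]},
    {"dp": [0.005,-0.005,-0.4],"rotation": [0,0,0]},
    {"dp": [0.005,-0.005,-0.65],"rotation": [0,0,0]},
    {"dp": [0.005,-0.005,-0.85],"rotation": [0,0,0]},
    {"dp": [0.005,-0.005,-1],"rotation": [0,0,0]},
    {"dp": [0.005,-0.005,-1],"rotation": [0,0,0]},
    {"dp": [0.005,-0.005,-1],"rotation": [0,0,0]},
  ],
)

```text
clock: 7.63
position: [0.5734, -0.3106, 0.1269]
ee_rot: [-0.001, 0.759, 0.651, -0.0]
contact_force: [-0.3, -1.2, -0.9]
width: 0.0376
```

```bash
python3 - <<'E'
from h import *
import pickle
st=monitor.get_state(); print(st["position"],st["ee_rot"],np.round(st["qpos"],3))
for n in ["wrist","side"]:
    p=eyes.get_image(n); save(p,n+"3",*([] if n=="wrist" else [[250,250,400,400],4])); pickle.dump(p,open(n+"3.pkl","wb"))
E
```

```text
[ 0.57341938 -0.31059188  0.12693748] [-1.34687603e-03  7.59251041e-01  6.50796456e-01 -1.25967069e-04] [-0.603  0.475  1.509  0.     1.16  -0.45 ]
```

View pics/wrist3.png

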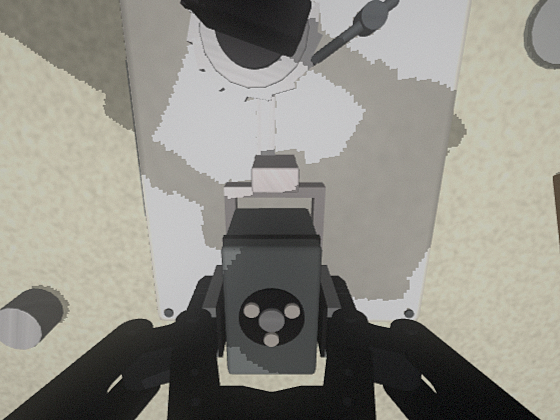

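View pics/side3.png

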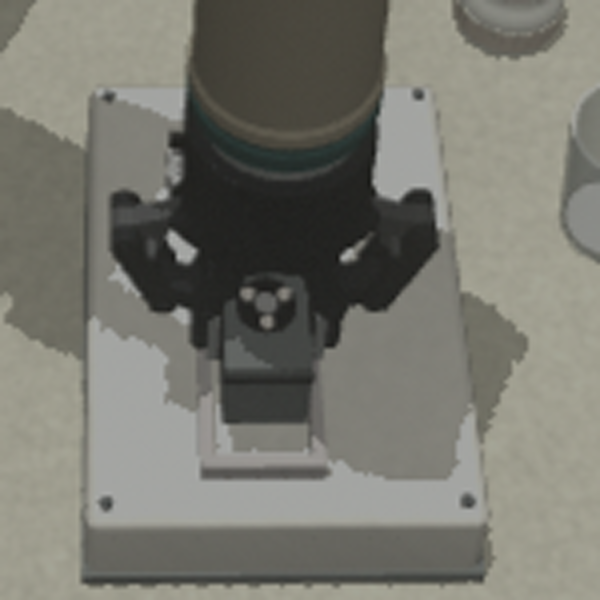

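```bash
cat > rel.py <<'E'
from h import *
import sys
def rel(p,T,ctop):
    W=world(p); v=p["depth"]>.05
    ang=np.radians(81.1); ey=np.array([np.cos(ang),np.sin(ang)]); ex=np.array([ey[1],-ey[0]])
    m=v.copy(); m[:,:222]=0; m[:,325:]=0; m[:228]=0; m[380:]=0
    C=W[m]; C=C[(C[:,2]>ctop-.012)&(C[:,2]<ctop+.012)]; X=np.c_[(C[:,:2]-T)@ex,(C[:,:2]-T)@ey]*1000
    lo,hi=np.percentile(X,[1,99],0); print("cart z",np.median(C[:,2]),"ctr",(lo+hi)/2,"size",hi-lo,cv2.minAreaRect(X.astype(np.float32))[2])
    m=v.copy(); m[:120]=0; Q=W[m]; ab=np.c_[(Q[:,:2]-T)@ex,(Q[:,:2]-T)@ey]*1000
    D=(Q[:,2]>.05)&(Q[:,2]<.066)&(abs(ab[:,0])<140)&(abs(ab[:,1])<100)
    print("deck z",np.median(Q[D,2]), "deck x",[ (ab[s,0].min().round(1),ab[s,0].max().round(1)) for s in [D&(abs(ab[:,1]-y)<4) for y in (0,20)] if s.any()])
    F=(Q[:,2]>.066)&(Q[:,2]<.079)&(abs(ab[:,0])<36)&(ab[:,1]>-10)&(ab[:,1]<45)
    for y0 in (15,25,31,36):
        s=F&(abs(ab[:,1]-y0)<2)
        if s.sum(): print("y",y0,ab[s,0].min().round(1),ab[s,0].max().round(1),s.sum())
    for x0 in (-20,-15,15,20):
        s=F&(abs(ab[:,0]-x0)<2)
        if s.sum(): print("x",x0,np.percentile(ab[s,1],[2,98]).round(1),s.sum())
E
python3 - <<'E'
from rel import *
import pickle
p=pickle.load(open("wrist3.pkl","rb")); rel(p,np.array([.5734,-.3106]),.1376)
for _ in range(4): print(monitor.get_state()["position"])
E
```

```text
cart z 0.13758656934340477 ctr [0.20194878 2.48404158] size [38.09769167 58.70664891] 0.4721968472003937
deck z 0.05967085632568457 deck x [(np.float64(-77.7), np.float64(99.9)), (np.float64(-80.3), np.float64(99.9))]
y 15 -26.3 29.5 91
y 25 -26.4 29.5 157
y 31 -26.1 29.2 316
y 36 -26.5 29.4 522
x -20 [23.9 38.1] 151
x -15 [32.  38.1] 95
x 15 [32. 38.] 68
x 20 [32.2 38.1] 92
[ 0.57498186 -0.31215769  0.1291807 ]
[ 0.57498186 -0.31215769  0.1291807 ]
[ 0.57498186 -0.31215769  0.1291807 ]
[ 0.57498186 -0.31215769  0.1291807 ]
```

```bash
python3 - <<'E'
from h import *
import pickle
ang=np.radians(81.1); ey=np.array([np.cos(ang),np.sin(ang)]); ex=np.array([ey[1],-ey[0]]); c=np.array([.5932,-.2520])
for f,zt in (("side2",.2565),("side3",.1376)):
    p=pickle.load(open(f+".pkl","rb")); W=world(p); P=W[p["depth"]>.1]
    ab=np.c_[(P[:,:2]-c)@ex,(P[:,:2]-c)@ey]*1000; Z=P[:,2]*1000
    n=(abs(ab[:,0]+9)<40)&(abs(ab[:,1]+62)<50)
    F=n&(Z>67)&(Z<80)&(ab[:,1]<-25); lo,hi=np.percentile(ab[F],[1,99],0); print(f,"frame",lo.round(1),hi.round(1))
    for y0 in range(-105,-60,5):
        s=F&(abs(ab[:,1]-y0)<2.5); print(y0,s.sum(),ab[s,0].min().round(1) if s.any() else 0,ab[s,0].max().round(1) if s.any() else 0,end=" | ")
    # front face of cartridge
    C=n&(Z>zt*1000-46)&(Z<zt*1000-14)&(abs(ab[:,0]+9)<17)&(Z>85); print("\nfront face",C.sum(),np.percentile(ab[C,1],[10,50,90]).round(1))
    C2=n&(Z>zt*1000-40)&(Z<zt*1000-8)&(ab[:,1]<-80); print("width",np.percentile(ab[C2,0],[1,99]))
    T=n&(abs(Z-zt*1000)<7); print("top z",np.median(Z[T]),np.percentile(ab[T],[1,99],0).round(1).tolist())
E
```

```text
side2 frame [ -37.7 -102.7] [ 17.8 -25.4]
-105 11 -33.7 12.4 | -100 113 -37.3 17.9 | -95 55 -37.1 17.9 | -90 14 -37.0 16.4 | -85 16 -36.9 16.7 | -80 17 -36.7 17.3 | -75 17 -36.6 17.6 | -70 17 -36.5 17.7 | -65 17 -36.4 18.0 | 
front face 233 [-92.4 -91.4 -90.6]
width [-30.3631434    7.27880448]
top z 258.83854498329873 [[-41.8, -92.7], [18.7, -42.6]]
side3 frame [ -37.9 -102.8] [ 17.9 -47.5]
-105 10 -37.2 8.9 | -100 122 -37.3 17.6 | -95 46 -37.2 17.9 | -90 16 -37.0 16.5 | -85 15 -36.9 16.9 | -80 19 -36.8 17.3 | -75 19 -36.6 17.7 | -70 15 -36.4 17.9 | -65 16 -38.0 18.1 | 
front face 171 [-91.8 -91.  -90.1]
width [-29.10941185   8.22006833]
top z 141.08748263547568 [[-39.6, -92.4], [18.9, -46.3]]
```

Request:
send_rows(
  deltas=[
    {"dp": [0.004,-0.026,-0.04],"rotation": [0,0,0]},
    {"dp": [0.004,-0.026,-0.08],"rotation": [0,0,0]},
    {"dp": [0.004,-0.026,-0.08],"rotation": [0,0,0]},
    {"dp": [0.004,-0.026,-0.08],"rotation": [0,0,0]},
  ],
)

```text
clock: 8.07
position: [0.5745, -0.3155, 0.1177]
ee_rot: [-0.0, 0.76, 0.65, 0.0]
contact_force: [0.4, 0.1, -2.8]
width: 0.0378
```

```bash
python3 - <<'E'
from rel import *
import pickle
st=monitor.get_state(); print(st["position"],st["ee_rot"],np.round(st["qpos"],3))
p=eyes.get_image("wrist"); rel(p,np.array([.5740,-.3137]),.1285)
p=eyes.get_image("side"); save(p,"side4",[270,290,370,390],6)
W=world(p); P=W[p["depth"]>.1]; zt=.128
ang=np.radians(81.1); ey=np.array([np.cos(ang),np.sin(ang)]); ex=np.array([ey[1],-ey[0]]); c=np.array([.5932,-.2520])
ab=np.c_[(P[:,:2]-c)@ex,(P[:,:2]-c)@ey]*1000; Z=P[:,2]*1000
n=(abs(ab[:,0]+9)<40)&(abs(ab[:,1]+62)<50)
F=n&(Z>67)&(Z<80)&(ab[:,1]<-92); lo,hi=np.percentile(ab[F],[1,99],0); print("frame",lo.round(1),hi.round(1))
C=n&(Z>84)&(Z<zt*1000-14)&(abs(ab[:,0]+9)<17); print("\nfront face",C.sum(),np.percentile(ab[C,1],[10,50,90]).round(1))
C2=n&(Z>84)&(Z<zt*1000-8)&(ab[:,1]<-85); print("width",np.percentile(ab[C2,0],[1,99]))
E
```

```text
[ 0.57448839 -0.31554993  0.11773306] [-9.04060104e-05  7.59797744e-01  6.50159503e-01  2.34815302e-05] [-0.608  0.486  1.514  0.     1.141 -0.453]
cart z 0.12837396333119855 ctr [0.90138341 0.70339344] size [38.05729325 58.73508765] 0.7568853497505188
deck z 0.05966683032313696 deck x [(np.float64(-77.8), np.float64(98.8)), (np.float64(-81.2), np.float64(99.1))]
y 15 -27.5 28.3 114
y 25 -27.4 28.3 178
y 31 -27.7 28.4 177
y 36 -27.5 28.3 663
x -20 [19.2 41. ] 164
x -15 [35.1 41.2] 111
x 15 [35.1 41.1] 97
x 20 [34.9 41.1] 111
frame [ -37.2 -103.1] [ 17.8 -92.4]

front face 157 [-96.  -95.2 -94.3]
width [-28.38631785   9.28307764]
```

View pics/side4.png

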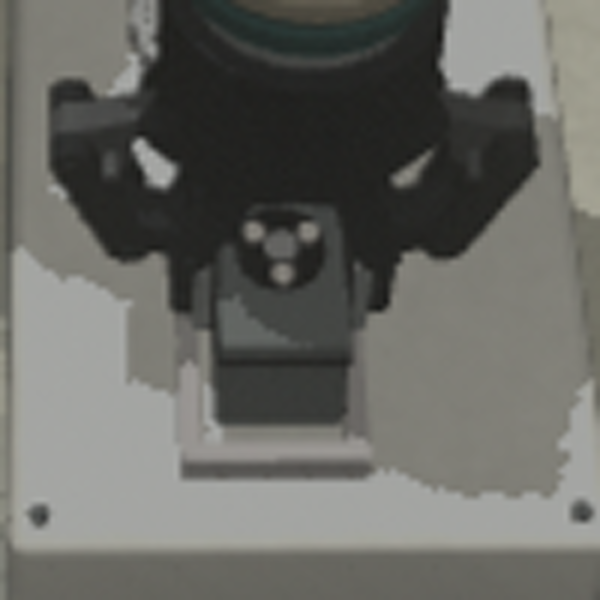

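Request:
send_rows(
  deltas=[
    {"dp": [-0.001,0.009,0],"rotation": [0,0,0]},
    {"dp": [-0.001,0.009,-0.03],"rotation": [0,0,0]},
    {"dp": [-0.001,0.009,-0.06],"rotation": [0,0,0]},
    {"dp": [-0.001,0.009,-0.08],"rotation": [0,0,0]},
    {"dp": [-0.001,0.009,-0.08],"rotation": [0,0,0]},
  ],
)

```text
clock: 8.58
position: [0.574, -0.3141, 0.1071]
ee_rot: [-0.001, 0.76, 0.65, -0.0]
contact_force: [-0.6, -0.2, -2.0]
width: 0.0373
```

Request:
send_rows(
  deltas=[
    {"dp": [0,0,-0.02],"rotation": [0,0,0]},
    {"dp": [0,0,-0.035],"rotation": [0,0,0]},
    {"dp": [0,0,-0.045],"rotation": [0,0,0]},
    {"dp": [0,0,-0.055],"rotation": [0,0,0]},
    {"dp": [0,0,-0.06],"rotation": [0,0,0]},
    {"dp": [0,0,-0.06],"rotation": [0,0,0]},
  ],
)

```text
clock: 9.08
position: [0.5744, -0.3144, 0.1007]
ee_rot: [-0.0, 0.76, 0.65, 0.0]
contact_force: [-0.4, -0.6, -1.7]
width: 0.0373
```

```bash
python3 - <<'E'
from rel import *
st=monitor.get_state(); print(st["position"],st["contact_force"])
p=eyes.get_image("wrist"); rel(p,np.array([.5740,-.3137]),.111); save(p,"w5")
p=eyes.get_image("side"); save(p,"side5",[270,290,370,390],6)
E
```

```text
[ 0.57444194 -0.31441596  0.10074454] [-0.37135723 -0.55004281 -1.74327229]
cart z 0.11139133133818899 ctr [0.73223398 1.7896848 ] size [38.10353798 58.80468973] 0.8482663035392761
deck z 0.05966694746610863 deck x [(np.float64(-78.1), np.float64(99.2)), (np.float64(-81.4), np.float64(99.2))]
y 15 -27.7 28.2 116
y 25 -27.7 28.1 214
y 31 -27.8 28.4 885
y 36 -27.6 28.4 640
x -20 [20.8 41.2] 197
x -15 [30.4 41. ] 195
x 15 [30.5 41.1] 183
x 20 [29.9 41. ] 137
```

View pics/side5.png

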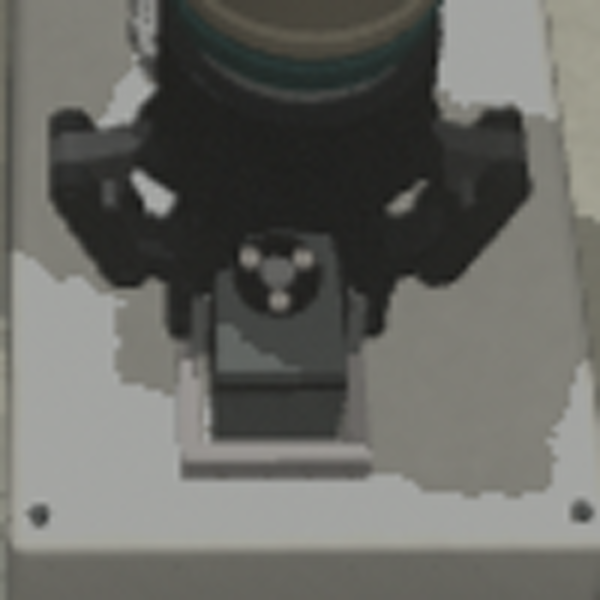

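Request:
send_rows(
  deltas=[
    {"dp": [0,0,-0.005],"rotation": [0,0,0]},
    {"dp": [0,0,-0.009],"rotation": [0,0,0]},
    {"dp": [0,0,-0.012],"rotation": [0,0,0]},
    {"dp": [0,0,-0.014],"rotation": [0,0,0]},
    {"dp": [0,0,-0.014],"rotation": [0,0,0]},
  ],
)

```text
clock: 9.6
position: [0.5745, -0.3144, 0.0992]
ee_rot: [-0.0, 0.76, 0.65, 0.0]
contact_force: [-0.6, -0.2, -2.4]
width: 0.0376
```

Request:
send_rows(
  deltas=[
    {"dp": [0,0,-0.003],"rotation": [0,0,0]},
    {"dp": [0,0,-0.003],"rotation": [0,0,0]},
  ],
)

```text
clock: 9.77
position: [0.5745, -0.3145, 0.0991]
ee_rot: [0.0, 0.76, 0.65, 0.0]
contact_force: [-0.5, 0.2, -0.3]
width: 0.0372
```

Force has started to drop as the floor takes the weight, so I'll creep a little further.

Request:
send_rows(
  deltas=[
    {"dp": [0,0,-0.003],"rotation": [0,0,0]},
    {"dp": [0,0,-0.003],"rotation": [0,0,0]},
  ],
)

```text
clock: 9.93
position: [0.5745, -0.3144, 0.0991]
ee_rot: [0.0, 0.76, 0.65, 0.0]
contact_force: [-0.1, 1.0, 3.5]
width: 0.0377
```

```bash
python3 - <<'E'
from rel import *
p=eyes.get_image("wrist"); rel(p,np.array([.5740,-.3137]),.110)
E
```

```text
cart z 0.10977628263412822 ctr [0.76879936 1.78882641] size [38.04646464 58.70851118] 89.4260482788086
deck z 0.059678136606390465 deck x [(np.float64(-77.7), np.float64(98.8)), (np.float64(-81.8), np.float64(99.4))]
y 15 -27.5 28.4 114
y 25 -27.8 28.6 214
y 31 -27.5 28.4 904
y 36 -27.7 28.3 655
x -20 [20.9 41.1] 199
x -15 [30.5 41.1] 198
x 15 [30.5 41.1] 185
x 20 [29.9 41.1] 148
```

Request:
send_rows(
  deltas=[
    {"dp": [0,0,0],"rotation": [0,0,0]},
    {"dp": [0,0,0],"rotation": [0,0,0]},
    {"dp": [0,0,0],"rotation": [0,0,0]},
    {"dp": [0,0,0],"rotation": [0,0,0]},
    {"dp": [0,0,0],"rotation": [0,0,0]},
  ],
  fingers=-0.5,
)

```text
clock: 10.4
position: [0.5746, -0.3145, 0.0984]
ee_rot: [0.0, 0.76, 0.65, 0.0]
contact_force: [0.0, -0.2, 0.4]
width: 0.0641
```

Request:
send_rows(
  deltas=[
    {"dp": [0,0,0.1],"rotation": [0,0,0]},
    {"dp": [0,0,0.4],"rotation": [0,0,0]},
    {"dp": [0,0,0.7],"rotation": [0,0,0]},
    {"dp": [0,0,1],"rotation": [0,0,0]},
  ],
)

```text
clock: 10.73
position: [0.5743, -0.3143, 0.2204]
ee_rot: [-0.0, 0.76, 0.65, -0.0]
contact_force: [1.1, -1.0, 0.8]
width: 0.0641
```

Request:
send_rows(
  deltas=[
    {"dp": [0.02,0.25,0],"rotation": [0,0,0.21]},
    {"dp": [0.04,0.5,0],"rotation": [0,0,0.42]},
    {"dp": [0.06,0.75,0],"rotation": [0,0,0.63]},
    {"dp": [0.07,0.98,0],"rotation": [0,0,0.84]},
  ],
  fingers=0,
)

```text
clock: 11.07
position: [0.5831, -0.1956, 0.22]
ee_rot: [0.001, 0.606, 0.796, 0.0]
contact_force: [0.2, 0.1, -0.3]
width: 0.0425
```

Request:
send_rows(
  deltas=[
    {"dp": [0,0,0],"rotation": [0,0,0.21]},
    {"dp": [0,0,0],"rotation": [0,0,0.42]},
    {"dp": [0,0,0],"rotation": [0,0,0.63]},
    {"dp": [0,0,0],"rotation": [0,0,0.84]},
  ],
)

```text
clock: 11.4
position: [0.5831, -0.1965, 0.2197]
ee_rot: [0.001, 0.426, 0.905, 0.0]
contact_force: [0.8, 0.3, -0.2]
width: 0.0423
```

Request:
send_rows(
  deltas=[
    {"dp": [0,0,0],"rotation": [0,0,0.21]},
    {"dp": [0,0,0],"rotation": [0,0,0.42]},
    {"dp": [0,0,0],"rotation": [0,0,0.63]},
    {"dp": [0,0,0],"rotation": [0,0,0.83]},
    {"dp": [0,0,0],"rotation": [0,0,0.83]},
    {"dp": [0,0,0],"rotation": [0,0,0.83]},
  ],
)

```text
clock: 11.9
position: [0.583, -0.1969, 0.2193]
ee_rot: [0.0, 0.234, 0.972, -0.0]
contact_force: [0.1, 0.5, 0.1]
width: 0.0424
```

```bash
python3 - <<'E'
from h import *
st=monitor.get_state(); print(st["position"],st["ee_rot"],np.round(st["qpos"],3))
p=eyes.get_image("wrist"); save(p,"w6"); W=world(p); P=W[p["depth"]>.05]
K=P[(P[:,2]>.118)&(P[:,2]<.132)&(np.hypot(P[:,0]-.583,P[:,1]+.197)<.04)]; print(len(K),np.median(K[:,2]),cv2.minAreaRect(K[:,:2].astype(np.float32)*1000))
R=P[(P[:,2]>.070)&(P[:,2]<.082)&(np.hypot(P[:,0]-.583,P[:,1]+.197)<.04)]
print(cv2.minEnclosingCircle(R[:,:2].astype(np.float32)*1000))
p=eyes.get_image("side"); save(p,"side6",[260,260,380,400],4)
E
```

```text
[ 0.58304727 -0.19690702  0.21931787] [ 4.85554024e-04  2.34448479e-01  9.72128424e-01 -4.61272686e-05] [-0.439  0.354  1.467  0.     1.32  -1.536]
1151 0.1256281920438125 ((582.2391357421875, -196.1700439453125), (13.8681058883667, 41.48823547363281), 62.571807861328125)
((586.6924438476562, -198.00611877441406), 35.924739837646484)
```

View pics/w6.png

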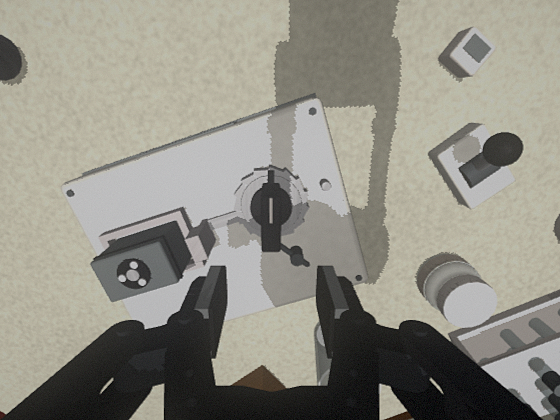

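View pics/side6.png

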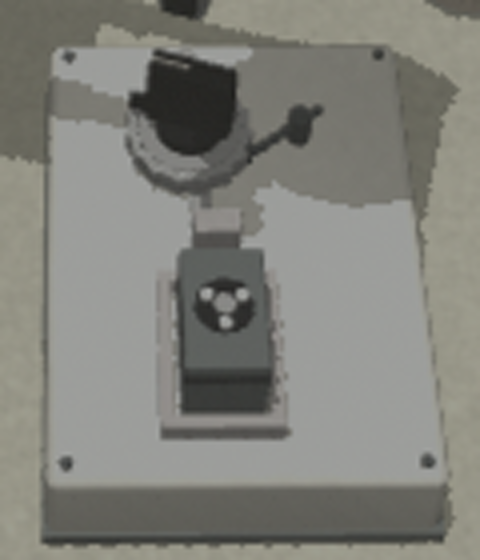

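Request:
send_rows(
  deltas=[
    {"dp": [-0.003,0.003,-0.25],"rotation": [0,0,0]},
    {"dp": [-0.003,0.003,-0.5],"rotation": [0,0,0]},
    {"dp": [-0.003,0.003,-0.72],"rotation": [0,0,0]},
    {"dp": [-0.003,0.003,-0.88],"rotation": [0,0,0]},
    {"dp": [-0.003,0.003,-0.93],"rotation": [0,0,0]},
    {"dp": [-0.003,0.003,-0.93],"rotation": [0,0,0]},
  ],
)

```text
clock: 12.5
position: [0.5815, -0.1961, 0.1053]
ee_rot: [-0.002, 0.234, 0.972, 0.0]
contact_force: [0.4, 0.6, 0.4]
width: 0.0432
```

Request:
send_rows(
  deltas=[
    {"dp": [0,0,0],"rotation": [0,0,0]},
    {"dp": [0,0,0],"rotation": [0,0,0]},
    {"dp": [0,0,0],"rotation": [0,0,0]},
    {"dp": [0,0,0],"rotation": [0,0,0]},
    {"dp": [0,0,0],"rotation": [0,0,0]},
    {"dp": [0,0,0],"rotation": [0,0,0]},
  ],
  fingers=1,
  grip_force=35,
)

```text
clock: 13.0
position: [0.5836, -0.1975, 0.1088]
ee_rot: [0.002, 0.233, 0.972, -0.001]
contact_force: [-0.2, -1.9, 5.4]
width: 0.0135
```

Request:
send_rows(
  deltas=[
    {"dp": [0,0,0],"rotation": [0,0,-0.15]},
    {"dp": [0,0,0],"rotation": [0,0,-0.32]},
    {"dp": [0,0,0],"rotation": [0,0,-0.49]},
    {"dp": [0,0,0],"rotation": [0,0,-0.66]},
    {"dp": [0,0,0],"rotation": [0,0,-0.82]},
    {"dp": [0,0,0],"rotation": [0,0,-0.97]},
  ],
)

```text
clock: 13.5
position: [0.5833, -0.1978, 0.1088]
ee_rot: [0.002, 0.461, 0.887, -0.001]
contact_force: [-0.8, -2.7, 6.0]
width: 0.0138
```

Request:
send_rows(
  deltas=[
    {"dp": [0,0,0],"rotation": [0,0,-0.16]},
    {"dp": [0,0,0],"rotation": [0,0,-0.32]},
    {"dp": [0,0,0],"rotation": [0,0,-0.49]},
    {"dp": [0,0,0],"rotation": [0,0,-0.66]},
    {"dp": [0,0,0],"rotation": [0,0,-0.82]},
    {"dp": [0,0,0],"rotation": [0,0,-0.98]},
  ],
)

```text
clock: 14.0
position: [0.5828, -0.1981, 0.1088]
ee_rot: [0.002, 0.663, 0.749, -0.001]
contact_force: [-2.6, -2.6, 6.8]
width: 0.0134
```

Request:
send_rows(
  deltas=[
    {"dp": [0,0,0],"rotation": [0,0,-0.16]},
    {"dp": [0,0,0],"rotation": [0,0,-0.32]},
    {"dp": [0,0,0],"rotation": [0,0,-0.49]},
    {"dp": [0,0,0],"rotation": [0,0,-0.66]},
    {"dp": [0,0,0],"rotation": [0,0,-0.82]},
    {"dp": [0,0,0],"rotation": [0,0,-0.96]},
    {"dp": [0,0,0],"rotation": [0,0,-0.96]},
    {"dp": [0,0,0],"rotation": [0,0,-0.96]},
  ],
)

```text
clock: 14.67
position: [0.5823, -0.198, 0.1088]
ee_rot: [0.002, 0.821, 0.571, -0.001]
contact_force: [-3.3, -4.2, 8.0]
width: 0.0137
```

```bash
python3 - <<'E'
from h import *
st=monitor.get_state(); print(st["position"],st["ee_rot"],st["moment"],np.round(st["qpos"],3)); a=st["ee_rot"]
print(np.degrees(np.arctan2(2*a[2]**2-1,2*a[1]*a[2])))
p=eyes.get_image("wrist"); save(p,"w7")
E
```

```text
[ 0.58234161 -0.19802443  0.10880484] [ 1.60177484e-03  8.20643651e-01  5.71437602e-01 -7.06476266e-04] [-0.64086826  0.61413418  0.0961192 ] [-0.439  0.44   1.624 -0.003  1.076 -0.083]
-20.29897223852734
```

View pics/w7.png

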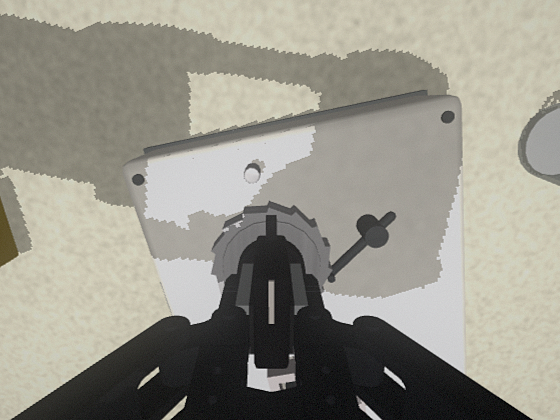

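Request:
send_rows(
  deltas=[
    {"dp": [0,0,0],"rotation": [0,0,0.11]},
    {"dp": [0,0,0],"rotation": [0,0,0.22]},
    {"dp": [0,0,0],"rotation": [0,0,0.22]},
  ],
)

```text
clock: 14.97
position: [0.5825, -0.198, 0.1088]
ee_rot: [0.002, 0.787, 0.616, -0.001]
contact_force: [-2.7, -3.6, 7.5]
width: 0.0135
```

Request:
send_rows(
  deltas=[
    {"dp": [0,0,0],"rotation": [0,0,0]},
    {"dp": [0,0,0],"rotation": [0,0,0]},
    {"dp": [0,0,0],"rotation": [0,0,0]},
    {"dp": [0,0,0],"rotation": [0,0,0]},
    {"dp": [0,0,0],"rotation": [0,0,0]},
  ],
  fingers=0,
)

```text
clock: 15.38
position: [0.5825, -0.1962, 0.1066]
ee_rot: [-0.0, 0.788, 0.615, 0.0]
contact_force: [-0.3, -0.3, -0.5]
width: 0.0427
```

Request:
send_rows(
  deltas=[
    {"dp": [0,0,0.15],"rotation": [0,0,0]},
    {"dp": [0,0,0.4],"rotation": [0,0,0]},
    {"dp": [0,0,0.7],"rotation": [0,0,0]},
    {"dp": [0,0,1],"rotation": [0,0,0]},
  ],
)

```text
clock: 15.72
position: [0.582, -0.196, 0.2273]
ee_rot: [-0.001, 0.788, 0.615, -0.0]
contact_force: [-0.3, -0.5, 0.0]
width: 0.0421
```

```bash
python3 - <<'E'
from h import *
st=monitor.get_state(); print(st["position"],st["ee_rot"])
p=eyes.get_image("wrist"); save(p,"w8"); W=world(p); P=W[p["depth"]>.05]
K=P[(P[:,2]>.118)&(P[:,2]<.132)&(np.hypot(P[:,0]-.583,P[:,1]+.197)<.04)]; print(len(K),np.median(K[:,2]),cv2.minAreaRect(K[:,:2].astype(np.float32)*1000))
p=eyes.get_image("side"); save(p,"side8",[260,260,380,400],4)
E
```

```text
[ 0.58201411 -0.19602484  0.22728865] [-1.13451085e-03  7.88208134e-01  6.15407569e-01 -4.19021654e-04]
1089 0.12551336027177917 ((582.764892578125, -196.49266052246094), (42.03660202026367, 13.96595573425293), 81.49788665771484)
```

View pics/w8.png

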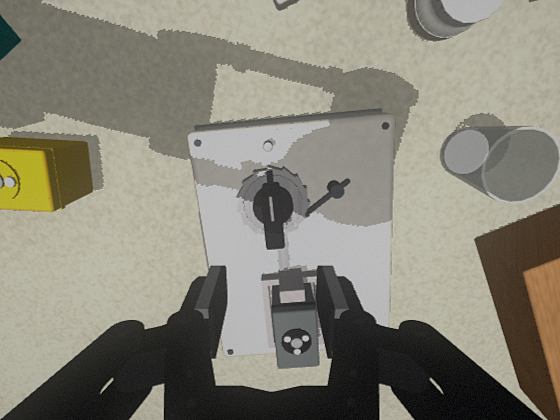

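View pics/side8.png

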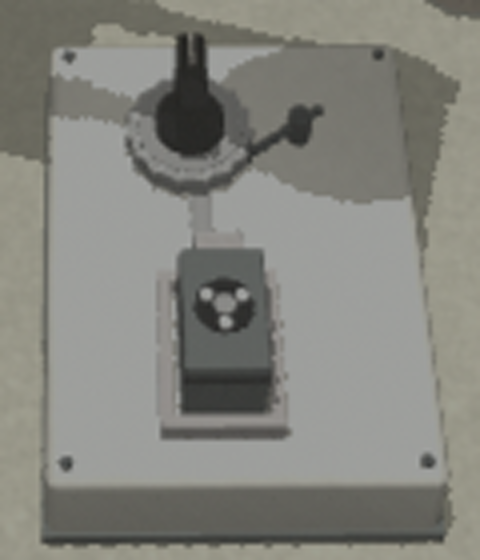

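The bar now reads 81.5°, against 81.1° for the stud direction, so the third tooth is holding. The cartridge is seated and the shoe sits against it. Next is the counter.

Request:
send_rows(
  deltas=[
    {"dp": [-0.06,0.27,0.03],"rotation": [0,0,0.18]},
    {"dp": [-0.11,0.55,0.06],"rotation": [0,0,0.36]},
    {"dp": [-0.17,0.825,0.09],"rotation": [0,0,0.54]},
  ],
)

```text
clock: 16.07
position: [0.5617, -0.0966, 0.237]
ee_rot: [-0.001, 0.697, 0.717, 0.0]
contact_force: [0.5, 0.8, 0.0]
width: 0.0429
```

Request:
send_rows(
  deltas=[
    {"dp": [-0.06,0.27,0.03],"rotation": [0,0,0.18]},
    {"dp": [-0.11,0.55,0.06],"rotation": [0,0,0.36]},
    {"dp": [-0.17,0.825,0.09],"rotation": [0,0,0.54]},
  ],
)

```text
clock: 16.32
position: [0.5411, 0.0032, 0.248]
ee_rot: [-0.0, 0.594, 0.805, 0.0]
contact_force: [0.2, -0.2, -0.6]
width: 0.0427
```

Request:
send_rows(
  deltas=[
    {"dp": [-0.06,0.27,0.03],"rotation": [0,0,0.18]},
    {"dp": [-0.11,0.55,0.06],"rotation": [0,0,0.36]},
    {"dp": [-0.17,0.825,0.09],"rotation": [0,0,0.54]},
  ],
)

```text
clock: 16.57
position: [0.5206, 0.1022, 0.2588]
ee_rot: [-0.0, 0.48, 0.877, -0.0]
contact_force: [-0.1, -0.1, 0.0]
width: 0.043
```

Request:
send_rows(
  deltas=[
    {"dp": [-0.06,0.27,0.03],"rotation": [0,0,0.18]},
    {"dp": [-0.11,0.55,0.06],"rotation": [0,0,0.36]},
    {"dp": [-0.17,0.825,0.09],"rotation": [0,0,0.54]},
    {"dp": [-0.17,0.825,0.09],"rotation": [0,0,0.54]},
  ],
)

```text
clock: 16.9
position: [0.4993, 0.2052, 0.2702]
ee_rot: [-0.001, 0.356, 0.935, 0.002]
contact_force: [0.3, -0.8, 0.7]
width: 0.0427
```

```bash
python3 - <<'E'
from h import *
import pickle
st=monitor.get_state(); print(st["position"],st["ee_rot"],np.round(st["qpos"],3))
p=eyes.get_image("wrist"); save(p,"w9"); pickle.dump(p,open("w9.pkl","wb"))
E
```

```text
[0.4993367  0.20516682 0.27017548] [-0.00108551  0.35595288  0.934501    0.0020612 ] [ 0.258  0.211  1.544  0.005  1.385 -0.586]
```

View pics/w9.png

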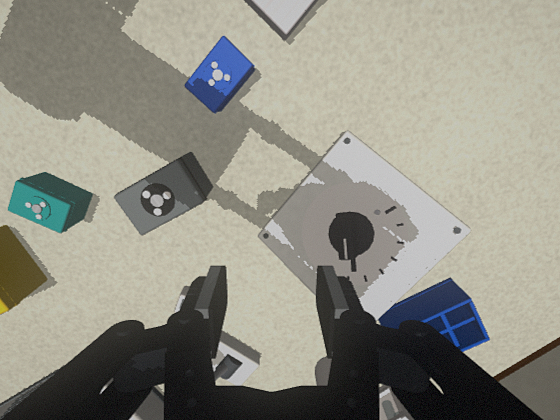

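```bash
cat > cnt.py <<'E'
from h import *
def counter(p,c0=(.575,.238),rad=.12):
    W=world(p); P=W[p["depth"]>.05]; Q=P[(np.hypot(P[:,0]-c0[0]-.01,P[:,1]-c0[1])<rad)&(P[:,2]>.03)&(P[:,2]<.16)]
    rng=np.random.default_rng(0);best=None
    for _ in range(600):
        a=Q[rng.choice(len(Q),3,False)];n=np.cross(a[1]-a[0],a[2]-a[0]);n/=np.linalg.norm(n)+1e-12
        m=abs((Q-a[0])@n)<.0015
        if best is None or m.sum()>best.sum(): best=m
    for _ in range(3):
        c=Q[best].mean(0);n=np.linalg.svd(Q[best]-c,full_matrices=False)[2][2];n*=np.sign(n[2]); best=abs((Q-c)@n)<.002
    u=np.array([-n[0],-n[1],0]);u/=np.linalg.norm(u); v=np.cross([0,0,1],u); u=np.cross(v,n)  # u upslope, v left
    h=(Q-c)@n; F=Q[best]; uv=np.c_[(F-c)@u,(F-c)@v]*1000
    print("n",n.round(4),"tilt",np.degrees(np.arccos(n[2])).round(2),"yaw",np.degrees(np.arctan2(-n[1],-n[0])).round(2),best.sum(),"square",cv2.minAreaRect(uv.astype(np.float32)))
    G=Q[(h>.038)&(h<.052)&(np.hypot((Q-c)@u,(Q-c)@v)<.05)]; r=cv2.minAreaRect((np.c_[(G-c)@u,(G-c)@v]*1000).astype(np.float32))
    hh=np.median((G-c)@n); ctr=c+u*r[0][0]/1000+v*r[0][1]/1000
    print("bar",len(G),hh,r,"axisfoot",ctr.round(4),"grip",(ctr+.033*n).round(4))
    return n,u,v,ctr,r
E
python3 - <<'E'
from cnt import *
import pickle
counter(pickle.load(open("w9.pkl","rb")))
counter(pickle.load(open("top0.pkl","rb")))
E
```

```text
n [-0.4643 -0.0753  0.8825] tilt 28.06 yaw 9.21 17457 square ((-0.6227188110351562, -11.763847351074219), (149.1031494140625, 148.98297119140625), 0.4094596207141876)
bar 798 0.045263689270668456 ((-0.8650703430175781, -11.971263885498047), (14.150810241699219, 41.361083984375), 46.88911819458008) axisfoot [0.5855 0.2381 0.0822] grip [0.5701 0.2356 0.1113]
n [-0.4613 -0.079   0.8837] tilt 27.91 yaw 9.72 1060 square ((-1.517242431640625, 0.5799484252929688), (151.0956268310547, 149.4661102294922), 0.26360470056533813)
bar 76 0.04531076637053914 ((-3.0559840202331543, 0.6129932403564453), (15.423840522766113, 43.27722930908203), 47.58634567260742) axisfoot [0.5857 0.2392 0.0831] grip [0.5704 0.2366 0.1123]
```

```bash
cat > ori.py <<'E'
import numpy as np
from scipy.spatial.transform import Rotation as Ro
n=np.array([-.463,-.077,.883]);n/=np.linalg.norm(n)
u=np.array([-n[0],-n[1],0]);u/=np.linalg.norm(u); v=np.cross([0,0,1],u); u=np.cross(v,n)
def Rt(deg):
    y=np.cos(np.radians(deg))*u+np.sin(np.radians(deg))*v; z=-n; x=np.cross(y,z); return Ro.from_matrix(np.c_[x,y,z])
def cur(q): return Ro.from_quat([q[1],q[2],q[3],q[0]])
E
python3 - <<'E'
from ori import *
c=cur([0,.356,.9345,0]); T=Rt(47.2); rv=(T*c.inv()).as_rotvec(); print(rv,rv/.5)
print((np.array([.5353,.2302,.1777])-[.4993,.2052,.2702])/.12)
print("n share rotation per 0.45rad",n*.9, u,v)
E
```

```text
[ 0.04488541 -0.48692971  0.14284247] [ 0.08977083 -0.97385942  0.28568494]
[ 0.3         0.20833333 -0.77083333]
n share rotation per 0.45rad [-0.41670271 -0.06930045  0.79470517] [0.87104229 0.14486016 0.46936219] [-0.16405348  0.98645145  0.        ]
```

Request:
send_rows(
  deltas=[
    {"dp": [0,0,0],"rotation": [0.02,-0.22,0.06]},
    {"dp": [0.05,0.05,-0.1],"rotation": [0.04,-0.44,0.13]},
    {"dp": [0.15,0.1,-0.3],"rotation": [0.06,-0.66,0.2]},
    {"dp": [0.25,0.17,-0.55],"rotation": [0.08,-0.88,0.26]},
    {"dp": [0.3,0.21,-0.77],"rotation": [0.09,-0.974,0.286]},
    {"dp": [0.3,0.21,-0.77],"rotation": [0.09,-0.974,0.286]},
    {"dp": [0.3,0.21,-0.77],"rotation": [0.09,-0.974,0.286]},
  ],
)

```text
clock: 17.53
position: [0.5341, 0.223, 0.1742]
ee_rot: [0.214, 0.283, 0.929, 0.105]
contact_force: [0.5, 0.6, -0.1]
width: 0.0428
```

```bash
python3 - <<'E'
from cnt import *
from ori import *
import pickle
st=monitor.get_state(); print(st["position"],st["ee_rot"],np.round(st["qpos"],3))
rv=(Rt(47.2)*cur(st["ee_rot"]).inv()).as_rotvec(); print("rot err",rv)
p=eyes.get_image("wrist"); save(p,"w10"); counter(p)
E
```

```text
[0.53406395 0.22303619 0.17418621] [0.21350216 0.28256031 0.9293015  0.10476267] [ 0.319  0.156  1.986 -0.144  0.53  -0.554]
rot err [-0.00064518 -0.00854422  0.00764653]
n [-0.4646 -0.077   0.8822] tilt 28.1 yaw 9.41 33568 square ((8.017784118652344, -7.166343688964844), (149.23306274414062, 149.08111572265625), 0.17270396649837494)
bar 1524 0.045367831006746684 ((8.374918937683105, -7.2111663818359375), (13.729717254638672, 42.633644104003906), 46.91170120239258) axisfoot [0.5854 0.2382 0.0824] grip [0.5701 0.2357 0.1115]
```

View pics/w10.png

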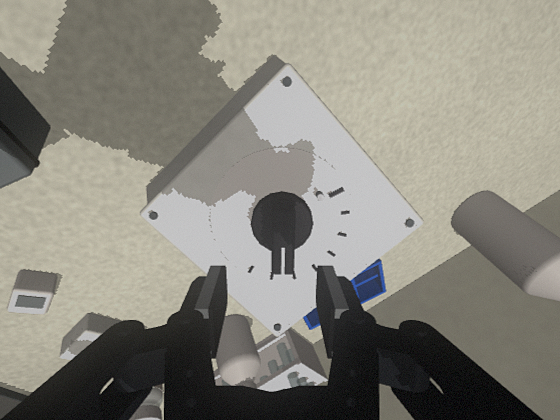

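```bash
python3 - <<'E'
from h import *
from ori import *
L=[];A=[]
for _ in range(8):
    eyes.get_image("wrist"); s=monitor.get_state(); L.append(s["position"]);A.append((Rt(46.9)*cur(s["ee_rot"]).inv()).as_rotvec())
L=np.array(L); print(L.round(4)); m=L.mean(0); print(m,np.mean(A,0))
g=np.array([.5701,.2357,.1115]); 
print("along n above grip",(m-g)@n, "lateral u,v",(m-g)@u,(m-g)@v)
t=g+.0055*n; print((t-m)/.12)
E
```

```text
[[0.5389 0.2246 0.1794]
 [0.5397 0.2249 0.1804]
 [0.5398 0.225  0.1807]
 [0.5395 0.225  0.1805]
 [0.5391 0.2249 0.1802]
 [0.5386 0.2249 0.1797]
 [0.5382 0.2248 0.1793]
 [0.5378 0.2248 0.1789]]
[0.53896371 0.22484161 0.17989698] [-0.00240087  0.00322936  0.00297467]
along n above grip 0.07564722335625558 lateral u,v 0.003408977538608585 -0.005603257445075153
[ 0.23824815  0.0869574  -0.52950372]
```

Request:
send_rows(
  deltas=[
    {"dp": [0.04,0.06,-0.09],"rotation": [0,0,0]},
    {"dp": [0.1,0.07,-0.22],"rotation": [0,0,0]},
    {"dp": [0.14,0.07,-0.32],"rotation": [0,0,0]},
    {"dp": [0.14,0.07,-0.32],"rotation": [0,0,0]},
    {"dp": [0.14,0.07,-0.32],"rotation": [0,0,0]},
  ],
)

```text
clock: 18.4
position: [0.5536, 0.233, 0.1389]
ee_rot: [0.216, 0.282, 0.929, 0.107]
contact_force: [0.1, 0.6, 0.1]
width: 0.0427
```

```bash
cat > av.py <<'E'
from h import *
from ori import *
def av(g,deg,up=.0055,N=6):
    L=[];A=[]
    for _ in range(N):
        eyes.get_image("wrist"); s=monitor.get_state(); L.append(s["position"]);A.append((Rt(deg)*cur(s["ee_rot"]).inv()).as_rotvec())
    L=np.array(L); m=L.mean(0); print(m.round(4),L.std(0).round(4),"rot err",np.mean(A,0).round(4),np.round(s["qpos"],3))
    g=np.array(g); print("above",(m-g)@n,"u,v",(m-g)@u,(m-g)@v,"share",(g+up*n-m)/.12,"rotshare",np.mean(A,0)/.5)
E
python3 -c "
from av import *
av([.5701,.2357,.1115],46.9)"
```

```text
[0.554  0.2332 0.1402] [0.0001 0.     0.0003] rot err [-0.0018  0.0012  0.0021] [ 0.326  0.228  2.    -0.179  0.435 -0.51 ]
above 0.03300388949650702 u,v -0.0008590482326902931 0.00019984654347413204 share [ 0.11262864  0.01704264 -0.19902406] rotshare [-0.00357836  0.00241276  0.00417533]
```

Request:
send_rows(
  deltas=[
    {"dp": [0.04,0.01,-0.07],"rotation": [0,0,0]},
    {"dp": [0.08,0.015,-0.14],"rotation": [0,0,0]},
    {"dp": [0.113,0.017,-0.2],"rotation": [0,0,0]},
    {"dp": [0.113,0.017,-0.2],"rotation": [0,0,0]},
    {"dp": [0.113,0.017,-0.2],"rotation": [0,0,0]},
  ],
)

```text
clock: 19.12
position: [0.5671, 0.2349, 0.1139]
ee_rot: [0.216, 0.282, 0.929, 0.107]
contact_force: [-0.3, -0.3, 0.2]
width: 0.0427
```

Request:
send_rows(
  deltas=[
    {"dp": [0,0,0],"rotation": [0,0,0]},
    {"dp": [0,0,0],"rotation": [0,0,0]},
    {"dp": [0,0,0],"rotation": [0,0,0]},
    {"dp": [0,0,0],"rotation": [0,0,0]},
    {"dp": [0,0,0],"rotation": [0,0,0]},
    {"dp": [0,0,0],"rotation": [0,0,0]},
  ],
  fingers=1,
)

```text
clock: 19.62
position: [0.5672, 0.235, 0.1155]
ee_rot: [0.217, 0.282, 0.928, 0.107]
contact_force: [-0.1, -0.5, 1.1]
width: 0.0137
```

```bash
python3 -c "
from av import *
av([.5701,.2357,.1115],46.9,N=2)
s=monitor.get_state();print(s['contact_force'],s['moment'],s['width'])"
```

```text
[0.5672 0.235  0.1155] [0. 0. 0.] rot err [-0.0011 -0.0001  0.0021] [ 0.321  0.279  2.006 -0.198  0.379 -0.494]
above 0.004929167563341605 u,v -0.0007848709832235432 -0.0002465191250826466 share [0.00315764 0.00260768 0.00727031] rotshare [-0.00223412 -0.00015802  0.00424713]
[-0.57157852 -2.366599    1.62257824] [-0.28292895  0.23588555 -0.17915032] 0.013346472682002071
```

Request:
send_rows(
  deltas=[
    {"dp": [0,0,0],"rotation": [-0.093,-0.015,0.177]},
    {"dp": [0,0,0],"rotation": [-0.185,-0.031,0.353]},
    {"dp": [0,0,0],"rotation": [-0.278,-0.046,0.53]},
    {"dp": [0,0,0],"rotation": [-0.37,-0.062,0.706]},
    {"dp": [0,0,0],"rotation": [-0.463,-0.077,0.883]},
  ],
)

```text
clock: 20.13
position: [0.567, 0.2346, 0.1154]
ee_rot: [0.236, 0.041, 0.97, 0.049]
contact_force: [-0.9, -4.4, 1.4]
width: 0.0136
```

Request:
send_rows(
  deltas=[
    {"dp": [0,0,0],"rotation": [-0.093,-0.015,0.177]},
    {"dp": [0,0,0],"rotation": [-0.185,-0.031,0.353]},
    {"dp": [0,0,0],"rotation": [-0.278,-0.046,0.53]},
    {"dp": [0,0,0],"rotation": [-0.37,-0.062,0.706]},
    {"dp": [0,0,0],"rotation": [-0.463,-0.077,0.883]},
  ],
)

```text
clock: 20.55
position: [0.5671, 0.2342, 0.1154]
ee_rot: [0.241, -0.2, 0.95, -0.011]
contact_force: [-0.3, -6.0, 2.2]
width: 0.0135
```

Request:
send_rows(
  deltas=[
    {"dp": [0,0,0],"rotation": [-0.093,-0.015,0.177]},
    {"dp": [0,0,0],"rotation": [-0.185,-0.031,0.353]},
    {"dp": [0,0,0],"rotation": [-0.278,-0.046,0.53]},
    {"dp": [0,0,0],"rotation": [-0.37,-0.062,0.706]},
    {"dp": [0,0,0],"rotation": [-0.463,-0.077,0.883]},
    {"dp": [0,0,0],"rotation": [-0.463,-0.077,0.883]},
  ],
)

```text
clock: 21.05
position: [0.5673, 0.2338, 0.1154]
ee_rot: [0.231, -0.428, 0.871, -0.07]
contact_force: [-0.3, -7.6, 2.6]
width: 0.0131
```

```bash
python3 -c "
from av import *
av([.5701,.2357,.1115],46.9+85.94,N=2)
s=monitor.get_state();print(s['contact_force'],s['moment'],s['width'])"
```

```text
[0.5673 0.2338 0.1155] [0. 0. 0.] rot err [ 0.001  -0.0007  0.002 ] [ 0.319  0.279  2.006 -0.2    0.381 -1.994]
above 0.0049221088072525674 u,v -0.0008371045944803288 -0.001424382034106805 share [0.00189928 0.01234874 0.00752655] rotshare [ 0.00207693 -0.00147226  0.00391323]
[ 2.00409358 -8.74642616  2.53505858] [-1.06833172  0.05562896 -0.55906762] 0.013310008141896677
```

Request:
send_rows(
  deltas=[
    {"dp": [0,0,0],"rotation": [0,0,0]},
    {"dp": [0,0,0],"rotation": [0,0,0]},
    {"dp": [0,0,0],"rotation": [0,0,0]},
    {"dp": [0,0,0],"rotation": [0,0,0]},
    {"dp": [0,0,0],"rotation": [0,0,0]},
  ],
  fingers=0,
)

```text
clock: 21.57
position: [0.5673, 0.2355, 0.1154]
ee_rot: [0.232, -0.427, 0.872, -0.069]
contact_force: [0.5, 0.2, -0.4]
width: 0.0423
```

Request:
send_rows(
  deltas=[
    {"dp": [-0.04,-0.007,0.08],"rotation": [0,0,0]},
    {"dp": [-0.1,-0.017,0.19],"rotation": [0,0,0]},
    {"dp": [-0.174,-0.029,0.331],"rotation": [0,0,0]},
    {"dp": [-0.174,-0.029,0.331],"rotation": [0,0,0]},
  ],
)

```text
clock: 21.9
position: [0.5467, 0.2323, 0.1587]
ee_rot: [0.234, -0.426, 0.871, -0.069]
contact_force: [0.1, 0.9, 1.7]
width: 0.0428
```

```bash
python3 -c "
from cnt import *
p=eyes.get_image('wrist'); save(p,'w11'); counter(p)"
```

```text
n [-0.4644 -0.0797  0.882 ] tilt 28.11 yaw 9.74 38708 square ((9.771484375, 8.793304443359375), (149.0998077392578, 149.0837860107422), 89.95238494873047)
bar 1877 0.045364079159485114 ((9.673135757446289, 8.871938705444336), (41.890140533447266, 13.973576545715332), 41.969451904296875) axisfoot [0.5848 0.2379 0.082 ] grip [0.5694 0.2353 0.1111]
```

View pics/w11.png

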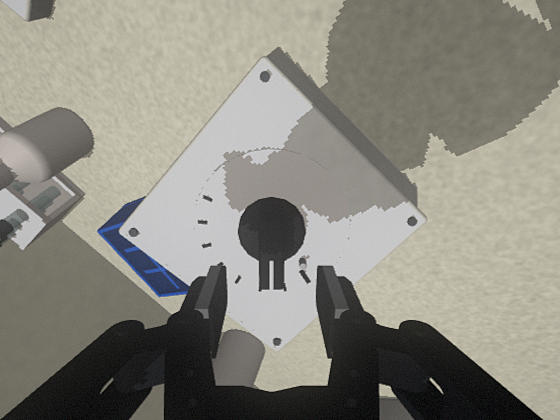

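Request:
send_rows(
  deltas=[
    {"dp": [0,0,0],"rotation": [0.097,0.016,-0.185]},
    {"dp": [0,0,0],"rotation": [0.194,0.032,-0.37]},
    {"dp": [0,0,0],"rotation": [0.291,0.049,-0.555]},
    {"dp": [0,0,0],"rotation": [0.388,0.065,-0.74]},
    {"dp": [0,0,0],"rotation": [0.485,0.081,-0.925]},
  ],
)

```text
clock: 22.37
position: [0.5463, 0.2316, 0.1544]
ee_rot: [0.241, -0.184, 0.953, -0.006]
contact_force: [0.7, 0.4, -0.7]
width: 0.0427
```

Request:
send_rows(
  deltas=[
    {"dp": [0,0,0],"rotation": [0.097,0.016,-0.185]},
    {"dp": [0,0,0],"rotation": [0.194,0.032,-0.37]},
    {"dp": [0,0,0],"rotation": [0.291,0.049,-0.555]},
    {"dp": [0,0,0],"rotation": [0.388,0.065,-0.74]},
    {"dp": [0,0,0],"rotation": [0.485,0.081,-0.925]},
  ],
)

```text
clock: 22.78
position: [0.5463, 0.2316, 0.1543]
ee_rot: [0.235, 0.069, 0.968, 0.057]
contact_force: [0.9, 0.4, 1.0]
width: 0.0427
```

Request:
send_rows(
  deltas=[
    {"dp": [0,0,0],"rotation": [0.097,0.016,-0.185]},
    {"dp": [0,0,0],"rotation": [0.194,0.032,-0.37]},
    {"dp": [0,0,0],"rotation": [0.291,0.049,-0.555]},
    {"dp": [0,0,0],"rotation": [0.388,0.065,-0.74]},
    {"dp": [0,0,0],"rotation": [0.485,0.081,-0.925]},
  ],
)

```text
clock: 23.2
position: [0.5463, 0.2317, 0.1543]
ee_rot: [0.212, 0.317, 0.917, 0.115]
contact_force: [0.7, -0.1, -0.4]
width: 0.0426
```

Request:
send_rows(
  deltas=[
    {"dp": [0,0,0],"rotation": [0.097,0.016,-0.185]},
    {"dp": [0,0,0],"rotation": [0.194,0.032,-0.37]},
    {"dp": [0,0,0],"rotation": [0.291,0.049,-0.555]},
    {"dp": [0,0,0],"rotation": [0.388,0.065,-0.74]},
    {"dp": [0,0,0],"rotation": [0.485,0.081,-0.925]},
  ],
)

```text
clock: 23.62
position: [0.5463, 0.2316, 0.1543]
ee_rot: [0.175, 0.544, 0.804, 0.166]
contact_force: [-0.0, -0.2, -0.3]
width: 0.0429
```

Request:
send_rows(
  deltas=[
    {"dp": [0,0,0],"rotation": [0.097,0.016,-0.185]},
    {"dp": [0,0,0],"rotation": [0.194,0.032,-0.37]},
    {"dp": [0,0,0],"rotation": [0.291,0.049,-0.555]},
    {"dp": [0,0,0],"rotation": [0.388,0.065,-0.74]},
    {"dp": [0,0,0],"rotation": [0.485,0.081,-0.925]},
  ],
)

```text
clock: 24.03
position: [0.5463, 0.2316, 0.1543]
ee_rot: [0.126, 0.733, 0.635, 0.206]
contact_force: [-0.5, -1.2, 0.3]
width: 0.0428
```

Request:
send_rows(
  deltas=[
    {"dp": [0,0,0],"rotation": [0.097,0.016,-0.185]},
    {"dp": [0,0,0],"rotation": [0.194,0.032,-0.37]},
    {"dp": [0,0,0],"rotation": [0.291,0.049,-0.555]},
    {"dp": [0,0,0],"rotation": [0.388,0.065,-0.74]},
    {"dp": [0,0,0],"rotation": [0.485,0.081,-0.925]},
    {"dp": [0,0,0],"rotation": [0.485,0.081,-0.925]},
  ],
)

```text
clock: 24.53
position: [0.5463, 0.2316, 0.1544]
ee_rot: [0.069, 0.872, 0.425, 0.232]
contact_force: [-0.4, 1.2, 0.8]
width: 0.0427
```

```bash
python3 -c "
from av import *
from cnt import *
av([.5700,.2356,.1114],-48,N=4)
p=eyes.get_image('wrist'); save(p,'w12'); counter(p)"
```

```text
[0.5463 0.2316 0.1546] [0.     0.     0.0001] rot err [ 0.0059  0.0005 -0.012 ] [ 0.328  0.199  1.993 -0.168  0.472  1.119]
above 0.049379877021984764 u,v -0.0009089219771210017 -2.8174184991815217e-05 share [ 0.17586335  0.02948526 -0.31932975] rotshare [ 0.01186549  0.00109705 -0.02409141]
n [-0.4623 -0.0765  0.8834] tilt 27.94 yaw 9.39 38777 square ((-9.8416748046875, -9.160736083984375), (148.8402099609375, 149.0548553466797), 0.30525028705596924)
bar 1933 0.0453504836442142 ((-9.984193801879883, -9.208459854125977), (42.753902435302734, 13.911386489868164), 42.532527923583984) axisfoot [0.5853 0.2377 0.0823] grip [0.5701 0.2352 0.1114]
```

Aligned. I'll descend, grip, and turn about 0.9 rad to the stop with modest overshoot while watching the moment.

Request:
send_rows(
  deltas=[
    {"dp": [0.05,0.009,-0.09],"rotation": [0,0,0]},
    {"dp": [0.11,0.019,-0.2],"rotation": [0,0,0]},
    {"dp": [0.15,0.026,-0.28],"rotation": [0,0,0]},
    {"dp": [0.176,0.029,-0.32],"rotation": [0,0,0]},
    {"dp": [0.176,0.029,-0.32],"rotation": [0,0,0]},
    {"dp": [0.176,0.029,-0.32],"rotation": [0,0,0]},
  ],
)

```text
clock: 25.28
position: [0.5675, 0.2351, 0.1163]
ee_rot: [0.069, 0.872, 0.426, 0.232]
contact_force: [-1.0, 0.5, -0.0]
width: 0.0426
```

Request:
send_rows(
  deltas=[
    {"dp": [0,0,0],"rotation": [0,0,0]},
    {"dp": [0,0,0],"rotation": [0,0,0]},
    {"dp": [0,0,0],"rotation": [0,0,0]},
    {"dp": [0,0,0],"rotation": [0,0,0]},
    {"dp": [0,0,0],"rotation": [0,0,0]},
    {"dp": [0,0,0],"rotation": [0,0,0]},
  ],
  fingers=1,
)

```text
clock: 25.78
position: [0.5677, 0.2352, 0.1175]
ee_rot: [0.069, 0.872, 0.426, 0.233]
contact_force: [-3.2, -1.9, 6.0]
width: 0.013
```

Request:
send_rows(
  deltas=[
    {"dp": [0,0,0],"rotation": [-0.093,-0.015,0.177]},
    {"dp": [0,0,0],"rotation": [-0.185,-0.031,0.353]},
    {"dp": [0,0,0],"rotation": [-0.278,-0.046,0.53]},
    {"dp": [0,0,0],"rotation": [-0.37,-0.062,0.706]},
    {"dp": [0,0,0],"rotation": [-0.463,-0.077,0.883]},
  ],
)

```text
clock: 26.2
position: [0.5673, 0.2353, 0.1173]
ee_rot: [0.124, 0.738, 0.63, 0.208]
contact_force: [-5.0, -0.8, 6.0]
width: 0.0133
```

Request:
send_rows(
  deltas=[
    {"dp": [0,0,0],"rotation": [-0.07,-0.012,0.132]},
    {"dp": [0,0,0],"rotation": [-0.139,-0.023,0.265]},
    {"dp": [0,0,0],"rotation": [-0.208,-0.035,0.397]},
    {"dp": [0,0,0],"rotation": [-0.255,-0.042,0.486]},
    {"dp": [0,0,0],"rotation": [-0.255,-0.042,0.486]},
  ],
)

```text
clock: 26.62
position: [0.5672, 0.2358, 0.1174]
ee_rot: [0.149, 0.652, 0.719, 0.191]
contact_force: [-4.4, 1.1, 7.7]
width: 0.0135
```

```bash
python3 -c "
from av import *
av([.5701,.2355,.1114],0,N=2)
s=monitor.get_state();print(s['contact_force'],s['moment'],s['moment']@n,s['width'])"
```

```text
[0.5671 0.2358 0.1174] [0. 0. 0.] rot err [-0.0351 -0.0065  0.06  ] [ 0.32   0.277  2.003 -0.185  0.384  0.379]
above 0.006611782324644123 u,v 0.0002614726301002704 0.000778375378234476 share [ 0.00345583 -0.00600082 -0.00920363] rotshare [-0.07025454 -0.01300278  0.11998185]
[-5.11427521  0.53476614  7.20027108] [ 1.45157581  0.75392091 -3.09283855] -3.4611304508060345 0.013320591910737156
```

Request:
send_rows(
  deltas=[
    {"dp": [0,0,0],"rotation": [0.02,0.003,-0.038]},
    {"dp": [0,0,0],"rotation": [0.02,0.003,-0.038]},
  ],
)

```text
clock: 26.88
position: [0.5672, 0.2358, 0.1173]
ee_rot: [0.147, 0.66, 0.712, 0.192]
contact_force: [-5.0, 0.8, 7.1]
width: 0.0134
```

```bash
python3 -c "
from av import *
from cnt import *
s=monitor.get_state();print(s['contact_force'],s['moment']@n,s['width'],s['qpos'])
p=eyes.get_image('wrist'); save(p,'w13'); counter(p)
p=eyes.get_image('side'); save(p,'s13',[230,110,330,210],5)
"
```

```text
[-5.03070686  0.81253226  7.12507082] -2.9824620938393474 0.013356206504743624 [ 0.31996492  0.27670988  2.0034076  -0.1862926   0.38371815  0.40009122]
n [-0.464  -0.0714  0.883 ] tilt 28.0 yaw 8.75 47731 square ((-2.1881942749023438, -28.1075439453125), (148.83416748046875, 148.95062255859375), 0.7128919363021851)
bar 4142 0.045245463084852174 ((-0.11554908752441406, -27.43659210205078), (38.326332092285156, 37.82118606567383), 31.38923454284668) axisfoot [0.5868 0.2392 0.0834] grip [0.5715 0.2369 0.1125]
```

View pics/w13.png

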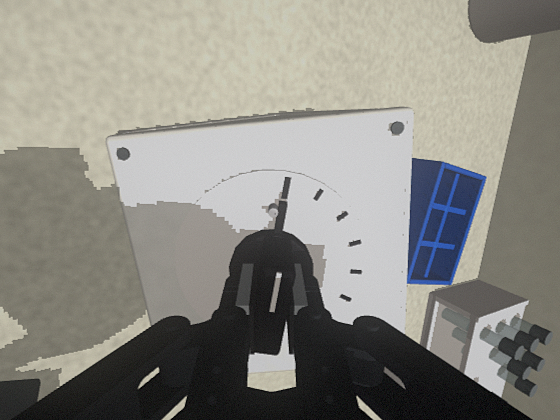

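Request:
send_rows(
  deltas=[
    {"dp": [0,0,0],"rotation": [0.03,0.005,-0.06]},
    {"dp": [0,0,0],"rotation": [0.03,0.005,-0.06]},
    {"dp": [0,0,0],"rotation": [0.03,0.005,-0.06]},
    {"dp": [0,0,0],"rotation": [0.03,0.005,-0.06]},
    {"dp": [0,0,0],"rotation": [0.03,0.005,-0.06]},
    {"dp": [0,0,0],"rotation": [0.03,0.005,-0.06]},
  ],
  fingers=0,
)

```text
clock: 27.48
position: [0.5675, 0.2351, 0.1165]
ee_rot: [0.146, 0.666, 0.706, 0.192]
contact_force: [0.2, -0.6, -0.4]
width: 0.0426
```

Request:
send_rows(
  deltas=[
    {"dp": [-0.04,-0.007,0.08],"rotation": [0,0,0]},
    {"dp": [-0.1,-0.017,0.19],"rotation": [0,0,0]},
    {"dp": [-0.174,-0.029,0.331],"rotation": [0,0,0]},
    {"dp": [-0.25,-0.04,0.477],"rotation": [0,0,0]},
    {"dp": [-0.25,-0.04,0.477],"rotation": [0,0,0]},
  ],
)

```text
clock: 27.9
position: [0.5379, 0.2309, 0.1781]
ee_rot: [0.148, 0.665, 0.705, 0.195]
contact_force: [1.1, 1.1, -0.2]
width: 0.0426
```

```bash
python3 -c "
from av import *
from cnt import *
p=eyes.get_image('wrist'); save(p,'w14'); counter(p); save(p,'w14c',[200,140,360,300],5)
s=monitor.get_state();print(s['position'],s['contact_force'],s['moment']@n,s['width'],s['qpos'])
"
```

```text
n [-0.4634 -0.0745  0.883 ] tilt 27.99 yaw 9.13 31209 square ((-1.8243408203125, -14.560569763183594), (148.9348907470703, 149.14425659179688), 0.38938620686531067)
bar 1511 0.045291799465505225 ((-1.8107352256774902, -14.583141326904297), (42.276031494140625, 14.081816673278809), 75.41139221191406) axisfoot [0.5854 0.238  0.0824] grip [0.5701 0.2356 0.1116]
[0.53799195 0.23074524 0.17659372] [ 0.34143477  0.08838827 -0.8285212 ] 0.013561862342794228 0.04274625891592783 [ 0.33284741  0.15975187  1.97938003 -0.15837689  0.5205227   0.39253487]
```

View pics/w14.png

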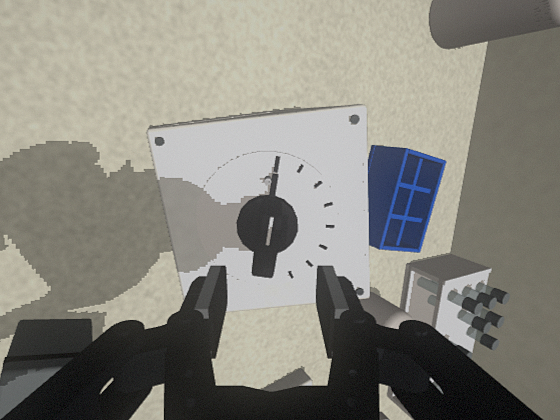

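View pics/w14c.png

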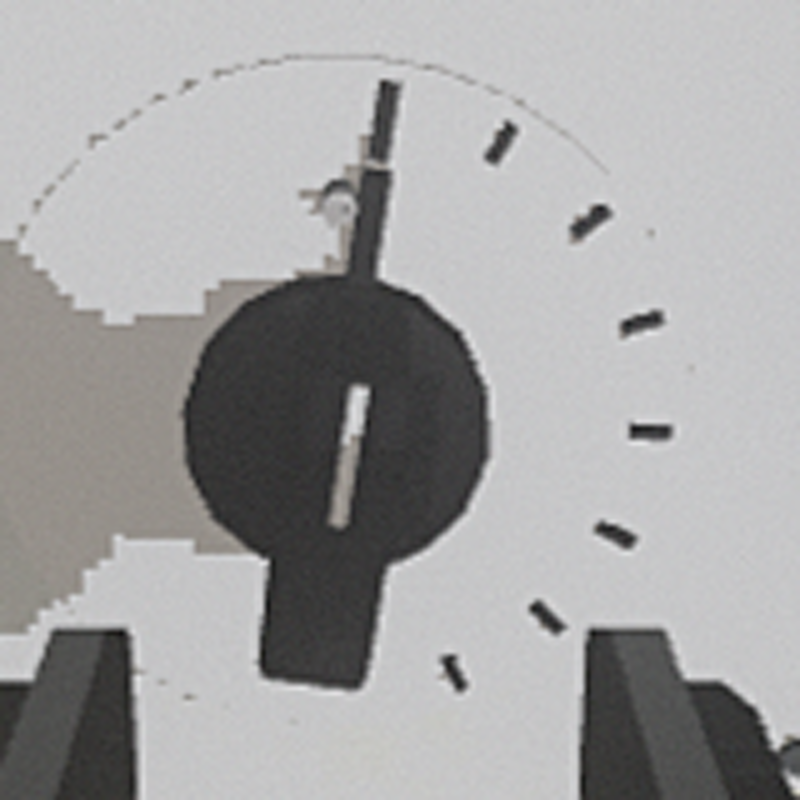

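The reset pointer rests against the pin and lines up with the long tick, so the counter is at zero. Next I'll work out the lever geometry and the re-orientation.

```bash
python3 - <<'E'
from h import *
from ori import *
import pickle
for f,b in (("top0",(262,160,300,220)),("side0",(260,205,345,255))):
    p=pickle.load(open(f+".pkl","rb")); W=world(p)[b[1]:b[3],b[0]:b[2]]; d=p["depth"][b[1]:b[3],b[0]:b[2]]; P=W[d>.1]
    B=P[(P[:,2]>.078)&(P[:,2]<.1)]; print(f,"ball",len(B),B.mean(0).round(4),B.min(0).round(4),B.max(0).round(4))
    A=np.c_[2*B,np.ones(len(B))]; 
    from scipy.optimize import least_squares
    r=least_squares(lambda c:np.linalg.norm(B-c,axis=1)-.013,B.mean(0)-[0,0,.01]); print("sphere",r.x.round(4),np.abs(r.fun).mean())
    M=P[(P[:,2]>.015)&(P[:,2]<.03)&(P[:,0]>.61)]; print("block",cv2.minAreaRect(M[:,:2].astype(np.float32)*1000))
    T=P[(P[:,2]>.015)&(P[:,2]<.035)&(P[:,0]<.60)]; print("timer",T.mean(0).round(3),T.min(0).round(3),T.max(0).round(3))
s=monitor.get_state(); c=cur(s["ee_rot"])
y=np.radians(-79.); yv=np.array([np.cos(y),np.sin(y),0]); z=np.array([0,0,-1.]); R=Ro.from_matrix(np.c_[np.cross(yv,z),yv,z])
rv=(R*c.inv()).as_rotvec(); print(s["position"],rv,np.linalg.norm(rv),rv/.5/4)
E
```

```text
top0 ball 60 [ 0.6209 -0.015   0.0917] [ 0.6094 -0.0261  0.0837] [ 0.6323 -0.0031  0.0984]
sphere [ 0.6216 -0.0153  0.0837] 0.0011130869239469575
block ((654.6683349609375, -8.654109954833984), (70.38309478759766, 49.81061935424805), 11.102815628051758)
timer [0.553 0.016 0.026] [ 0.536 -0.002  0.015] [0.572 0.034 0.033]
side0 ball 105 [ 0.6198 -0.0232  0.0921] [ 0.6087 -0.0336  0.0787] [ 0.632  -0.0077  0.0995]
sphere [ 0.6214 -0.0181  0.0854] 0.0012694183361296426
block ((653.609619140625, -13.086288452148438), (70.3759994506836, 53.59818649291992), 11.919116973876953)
timer [0.551 0.009 0.026] [ 0.533 -0.007  0.015] [0.57  0.031 0.032]
[0.53799195 0.23074524 0.17659372] [ 0.28195989  0.45757319 -1.40589639] 1.5051309767886165 [ 0.14097994  0.2287866  -0.70294819]
```

Request:
send_rows(
  deltas=[
    {"dp": [0,-0.1,0.15],"rotation": [0.03,0.05,-0.17]},
    {"dp": [0.03,-0.25,0.25],"rotation": [0.07,0.115,-0.35]},
    {"dp": [0.06,-0.4,0.25],"rotation": [0.105,0.17,-0.53]},
    {"dp": [0.088,-0.529,0.25],"rotation": [0.141,0.229,-0.703]},
  ],
  fingers=1,
)

```text
clock: 28.28
position: [0.5485, 0.1663, 0.2043]
ee_rot: [0.114, 0.795, 0.577, 0.15]
contact_force: [0.6, -1.0, 0.1]
width: 0.0001
```

Request:
send_rows(
  deltas=[
    {"dp": [0.02,-0.14,0],"rotation": [0.035,0.06,-0.175]},
    {"dp": [0.045,-0.27,0],"rotation": [0.07,0.115,-0.35]},
    {"dp": [0.067,-0.4,0],"rotation": [0.105,0.17,-0.53]},
    {"dp": [0.088,-0.529,0],"rotation": [0.141,0.229,-0.703]},
  ],
)

```text
clock: 28.62
position: [0.5586, 0.1026, 0.2029]
ee_rot: [0.077, 0.894, 0.429, 0.102]
contact_force: [-0.4, 0.2, -0.4]
width: -0.0
```

Request:
send_rows(
  deltas=[
    {"dp": [0.02,-0.14,0],"rotation": [0.035,0.06,-0.175]},
    {"dp": [0.045,-0.27,0],"rotation": [0.07,0.115,-0.35]},
    {"dp": [0.067,-0.4,0],"rotation": [0.105,0.17,-0.53]},
    {"dp": [0.088,-0.529,0],"rotation": [0.141,0.229,-0.703]},
  ],
)

```text
clock: 28.95
position: [0.5692, 0.0392, 0.2029]
ee_rot: [0.038, 0.962, 0.266, 0.051]
contact_force: [0.3, -0.5, 0.0]
width: 0.0002
```

Request:
send_rows(
  deltas=[
    {"dp": [0.02,-0.14,0],"rotation": [0.035,0.06,-0.175]},
    {"dp": [0.045,-0.27,0],"rotation": [0.07,0.115,-0.35]},
    {"dp": [0.067,-0.4,0],"rotation": [0.105,0.17,-0.53]},
    {"dp": [0.088,-0.529,0],"rotation": [0.141,0.229,-0.703]},
    {"dp": [0.088,-0.529,0],"rotation": [0.141,0.229,-0.703]},
    {"dp": [0.088,-0.529,0],"rotation": [0.141,0.229,-0.703]},
  ],
)

```text
clock: 29.45
position: [0.5801, -0.0245, 0.2025]
ee_rot: [-0.003, 0.995, 0.095, -0.002]
contact_force: [-0.1, 0.8, -0.3]
width: 0.0001
```

```bash
python3 - <<'E'
from h import *
from ori import *
L=[]
for _ in range(4):
    p=eyes.get_image("wrist"); s=monitor.get_state(); L.append(s["position"])
save(p,"w15"); m=np.mean(L,0); print(m,s["ee_rot"],np.round(s["qpos"],3),s["width"])
c=cur(s["ee_rot"]); y=np.radians(-79.); yv=np.array([np.cos(y),np.sin(y),0]); z=np.array([0,0,-1.]); R=Ro.from_matrix(np.c_[np.cross(yv,z),yv,z])
print("rotshare",(R*c.inv()).as_rotvec()/.5,"dp",(np.array([.5804,-.0234,.094])-m)/.12)
W=world(p); P=W[p["depth"]>.05]; B=P[(P[:,2]>.078)&(P[:,2]<.1)&(np.hypot(P[:,0]-.62,P[:,1]+.015)<.03)]
from scipy.optimize import least_squares
if len(B): print(len(B),least_squares(lambda c:np.linalg.norm(B-c,axis=1)-.013,B.mean(0)-[0,0,.01]).x)
E
```

```text
[ 0.57929172 -0.02298762  0.20321106] [-0.00258498  0.99531953  0.09659527 -0.00130865] [-0.162  0.314  1.569  0.005  1.263  1.214] 4.8527339650460844e-05
rotshare [-0.00979062 -0.00620156 -0.00301367] dp [ 0.00923567 -0.00343654 -0.91009214]
1002 [ 0.62201454 -0.01727086  0.08299588]
```

View pics/w15.png

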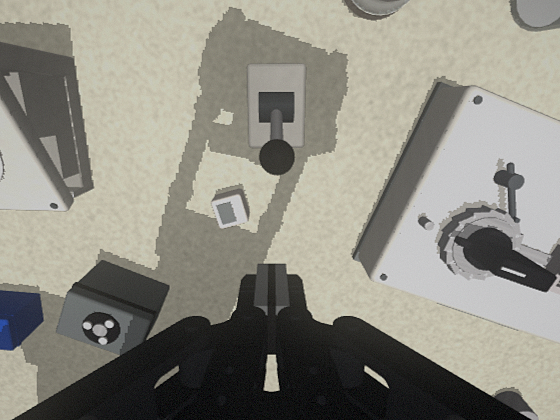

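Request:
send_rows(
  deltas=[
    {"dp": [0,0,-0.25],"rotation": [0,0,0]},
    {"dp": [0,0,-0.5],"rotation": [0,0,0]},
    {"dp": [0,0,-0.75],"rotation": [0,0,0]},
    {"dp": [0,0,-0.9],"rotation": [0,0,0]},
    {"dp": [0,0,-0.9],"rotation": [0,0,0]},
    {"dp": [0,0,-0.9],"rotation": [0,0,0]},
  ],
)

```text
clock: 30.15
position: [0.579, -0.0227, 0.0955]
ee_rot: [-0.003, 0.995, 0.096, -0.002]
contact_force: [-0.6, 1.3, -0.2]
width: -0.0001
```

Request:
send_rows(
  deltas=[
    {"dp": [0.05,0.01,0],"rotation": [0,0,0]},
    {"dp": [0.12,0.024,0],"rotation": [0,0,0]},
    {"dp": [0.19,0.037,0],"rotation": [0,0,0]},
    {"dp": [0.26,0.051,0],"rotation": [0,0,0]},
    {"dp": [0.33,0.065,0],"rotation": [0,0,0]},
    {"dp": [0.4,0.079,0],"rotation": [0,0,0]},
    {"dp": [0.47,0.093,0],"rotation": [0,0,0]},
    {"dp": [0.54,0.106,0],"rotation": [0,0,0]},
    {"dp": [0.6,0.118,0],"rotation": [0,0,0]},
    {"dp": [0.65,0.128,0],"rotation": [0,0,0]},
    {"dp": [0.68,0.134,0],"rotation": [0,0,0]},
    {"dp": [0.68,0.134,0],"rotation": [0,0,0]},
  ],
)

```text
clock: 31.15
position: [0.6624, -0.0073, 0.0956]
ee_rot: [-0.002, 0.995, 0.096, -0.001]
contact_force: [-0.0, 0.3, -0.4]
width: 0.0002
```

```bash
cat > ball.py <<'E'
from h import *
def go(k):
    p=eyes.get_image("wrist"); save(p,k); s=monitor.get_state(); print(s["position"],s["contact_force"])
    W=world(p); P=W[p["depth"]>.05]; B=P[(P[:,2]>.07)&(P[:,2]<.1)&(abs(P[:,0]-.69)<.04)&(abs(P[:,1])<.04)]
    from scipy.optimize import least_squares
    if len(B): c=least_squares(lambda c:np.linalg.norm(B-c,axis=1)-.013,B.mean(0)-[0,0,.01],loss="soft_l1",f_scale=.001).x; print(len(B),c,"travel",(c-[.6218,-.0163,.083])@[.981,.193,0])
E
python3 -c "
from ball import *
go('w16')"
```

```text
[ 0.66200601 -0.0073796   0.09570623] [-0.35785572 -0.43551473  0.07150436]
3922 [ 0.68432508 -0.00432475  0.08487152] travel 0.06364833073522454
```

View pics/w16.png

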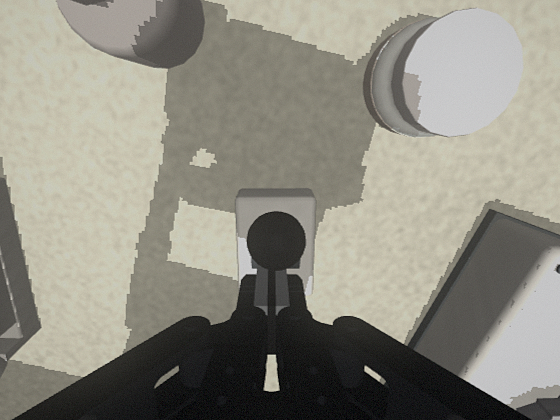

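Request:
send_rows(
  deltas=[
    {"dp": [0.01,0.002,0],"rotation": [0,0,0]},
    {"dp": [0.02,0.004,0],"rotation": [0,0,0]},
    {"dp": [0.025,0.005,0],"rotation": [0,0,0]},
    {"dp": [0.025,0.005,0],"rotation": [0,0,0]},
  ],
)

```text
clock: 31.53
position: [0.664, -0.0069, 0.0958]
ee_rot: [-0.002, 0.995, 0.096, -0.001]
contact_force: [-0.3, -0.3, 0.1]
width: 0.0003
```

Request:
send_rows(
  deltas=[
    {"dp": [0.008,0.002,0],"rotation": [0,0,0]},
    {"dp": [0.008,0.002,0],"rotation": [0,0,0]},
  ],
)

```text
clock: 31.7
position: [0.6644, -0.0068, 0.0957]
ee_rot: [-0.002, 0.995, 0.096, -0.002]
contact_force: [-2.5, 0.1, -0.2]
width: 0.0001
```

```bash
python3 -c "
from ball import *
go('w17')"
```

```text
[ 0.66440027 -0.0068226   0.09573496] [-2.30551895 -0.59862055  0.05331537]
3863 [ 0.68591247 -0.0040392   0.08405729] travel 0.06526066712197334
```

Request:
send_rows(
  deltas=[
    {"dp": [0.01,0.002,0],"rotation": [0,0,0]},
    {"dp": [0.015,0.003,0],"rotation": [0,0,0]},
    {"dp": [0.015,0.003,0],"rotation": [0,0,0]},
  ],
)

```text
clock: 32.0
position: [0.6646, -0.0067, 0.0957]
ee_rot: [-0.002, 0.995, 0.096, -0.004]
contact_force: [-6.0, -1.6, 1.2]
width: 0.0001
```

```bash
python3 -c "
from ball import *
go('w18')"
```

```text
[ 0.66461199 -0.00676304  0.09564916] [-6.987758   -1.85530903  2.0633259 ]
3862 [ 0.68598911 -0.00399999  0.08402042] travel 0.06534341480611525
```

The ball has stopped moving while the push force climbs to 7 N, so the lever is at its end stop. I'll retract and run the final checks.

Request:
send_rows(
  deltas=[
    {"dp": [-0.1,-0.02,0],"rotation": [0,0,0]},
    {"dp": [-0.25,-0.05,0],"rotation": [0,0,0]},
    {"dp": [-0.35,-0.07,0.2],"rotation": [0,0,0]},
    {"dp": [-0.45,-0.09,0.5],"rotation": [0,0,0]},
    {"dp": [-0.6,-0.1,0.8],"rotation": [0,0,0]},
    {"dp": [-0.8,-0.1,1],"rotation": [0,0,0]},
  ],
)

```text
clock: 32.55
position: [0.5741, -0.0188, 0.2196]
ee_rot: [-0.002, 0.995, 0.096, 0.003]
contact_force: [0.3, -0.4, 0.4]
width: -0.0
```

Request:
send_rows(
  deltas=[
    {"dp": [-0.3,0,0.2],"rotation": [0,0,0]},
    {"dp": [-0.6,0,0.4],"rotation": [0,0,0]},
    {"dp": [-1,0,0.5],"rotation": [0,0,0]},
    {"dp": [-1,0,0.5],"rotation": [0,0,0]},
  ],
)

```text
clock: 32.88
position: [0.4477, -0.0178, 0.279]
ee_rot: [-0.002, 0.995, 0.096, 0.001]
contact_force: [-0.2, 0.9, -0.2]
width: -0.0001
```

```bash
python3 - <<'E'
from h import *
from cnt import counter
import pickle
t=eyes.get_image("top"); s=eyes.get_image("side"); save(t,"tf"); save(s,"sf")
save(t,"tf1",[310,150,420,240],7); save(t,"tf2",[155,155,300,225],5); save(s,"sf1",[190,120,330,265],5)
st=monitor.get_state(); print(st["clock"],st["position"])
counter(t)
t0=pickle.load(open("top0.pkl","rb"))
def rect(p,b,lo,hi):
    W=world(p)[b[1]:b[3],b[0]:b[2]]; P=W[p["depth"][b[1]:b[3],b[0]:b[2]]>.1]; Q=P[(P[:,2]>lo)&(P[:,2]<hi)]; return np.median(Q[:,2]).round(4),Q.mean(0).round(4),cv2.minAreaRect(Q[:,:2].astype(np.float32)*1000) if len(Q) else None
print("cart",rect(t,(365,180,405,225),.1,.125)); print("knob",rect(t,(325,180,362,215),.118,.14))
B=rect(t,(262,140,300,200),.078,.1); print("ball",B)
d=np.abs(t["color"].astype(int)-t0["color"]).sum(2); ys,xs=np.where(d>120); 
print("depth changed cells:"); 
dd=(np.abs(t["depth"]-t0["depth"])>.01)&(t["depth"]>0)&(t0["depth"]>0); n,l,sx,_=cv2.connectedComponentsWithStats(dd.astype(np.uint8)); print([r.tolist() for r in sx[1:] if r[4]>12])
E
```

```text
32.9833 [ 0.450508   -0.01809345  0.27783076]
n [-0.4649 -0.0759  0.8821] tilt 28.1 yaw 9.28 1076 square ((-1.96636962890625, -0.997161865234375), (151.14117431640625, 149.8713836669922), 0.6544500589370728)
bar 81 0.044645797364691917 ((-3.177676200866699, -1.210824966430664), (39.5774040222168, 16.18657684326172), 76.51890563964844) axisfoot [0.5855 0.2388 0.0833] grip [0.5701 0.2363 0.1124]
cart (np.float64(0.1102), array([ 0.5748, -0.3081,  0.1103]), ((575.7189331054688, -304.8927307128906), (75.46544647216797, 38.30854797363281), 80.08574676513672))
knob (np.float64(0.1261), array([ 0.5824, -0.1941,  0.1262]), ((582.2095947265625, -195.08145141601562), (42.13075637817383, 13.9783353805542), 82.92544555664062))
ball (np.float64(0.0937), array([ 0.6863, -0.0019,  0.0931]), ((686.5391845703125, -1.440169334411621), (23.535930633544922, 22.96388816833496), 1.0421741008758545))
depth changed cells:
[[0, 0, 10, 5, 19], [9, 0, 17, 19, 80], [61, 0, 17, 27, 89], [75, 0, 15, 17, 50], [99, 0, 7, 10, 21], [110, 0, 20, 21, 99], [205, 0, 18, 18, 79], [229, 0, 9, 12, 25], [243, 0, 10, 9, 24], 
[... 4810 characters left out ...]
 6, 16], [89, 68, 10, 7, 23], [138, 69, 14, 8, 41], [166, 68, 6, 10, 21], [195, 69, 13, 9, 43], [237, 69, 6, 5, 13], [434, 68, 7, 6, 18], [125, 71, 8, 5, 14], [493, 71, 9, 7, 22], [536, 70, 11, 11, 31], [320, 72, 5, 6, 13], [355, 72, 8, 5, 14], [373, 73, 6, 7, 13], [503, 72, 9, 6, 24], [185, 74, 9, 4, 14], [321, 74, 8, 7, 16], [413, 74, 12, 8, 32], [426, 75, 10, 5, 19], [513, 74, 13, 12, 47], [375, 77, 11, 6, 26], [471, 76, 12, 5, 19], [534, 76, 7, 7, 18], [487, 78, 12, 7, 38], [545, 79, 6, 7, 14], [275, 157, 10, 15, 87], [279, 176, 10, 13, 75], [193, 191, 8, 13, 66], [336, 190, 20, 19, 143], [185, 195, 9, 13, 61], [366, 194, 35, 18, 412], [174, 225, 148, 195, 11511], [0, 352, 75, 68, 2686]]
```

View pics/tf.png

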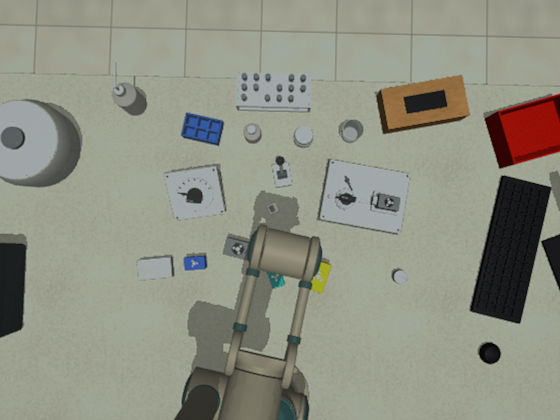

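View pics/sf.png

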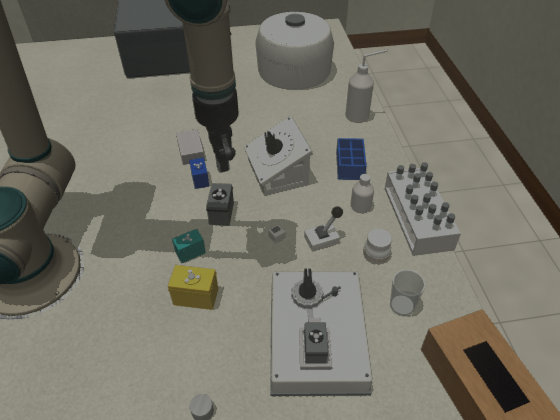

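View pics/tf2.png

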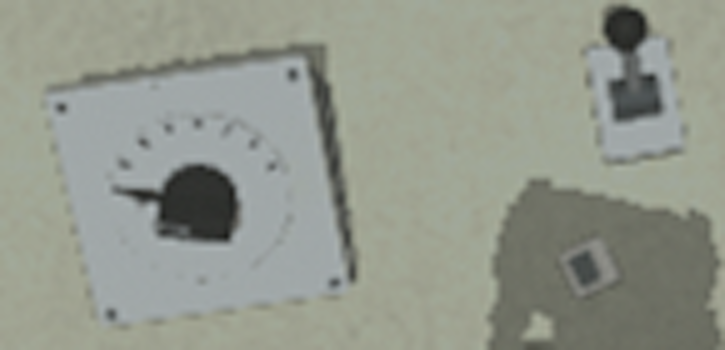

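The final pictures agree:
- **Cartridge:** in the cradle at top (386,202).
- **Ratchet pointer:** faces the stud.
- **Counter pointer:** on the zero tick at top (178,193).
- **Lever ball:** on the far side at top (280,160).
- **Bystanders:** unmoved.

```bash
python3 -c "
from h import *
print(manip.sign_off())"
```

```text
the job is handed in; nothing more can be done
None
```

All four steps were done in the order asked, and the job was handed in at about 33 s with the robot clear of everything.

- **Cartridge:** I placed the smaller grey one (38×60×50 mm) in the cradle. It was lowered until the floor took its weight (about 3.5 N), then released. Its top is 50 mm above the deck, so it sits flat, and it was not dropped.
- **Ratchet knob:** I turned it to about 1.45 rad, eased it back and let go. The bar then read 81.5° in the wrist camera against about 81.1° for the stud direction, so the third tooth holds. The final, coarser top view read 82.9°.
- **Counter knob:** I turned it back in two grips. At the stop the jaws slipped about 10° round the bar, with a moment of roughly 3 N·m. After release, the close-up shows the pointer against the pin and in line with the long tick.
- **Run lever:** I pushed it until it stopped moving and the force rose to 7 N. Ball travel measured 65 mm in the wrist camera and 66 mm in the top camera, against the nominal 67 mm. The small gap is within measuring error.
- **Other things on the bench:** comparing the top view before and after, I saw no bystander moved. The arm covered part of the near bench (turquoise, yellow and large grey cartridges) in that view, but the side view shows those three in place too.

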